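# Flip a basket base over the edge of the work plank

### The arm

A 6-joint arm with a two-finger parallel gripper is mounted at the origin on the work surface. World frame = base frame: x ahead of the robot, y to its left, z up, the work surface at z = 0. Lengths are in mm, angles in rad, forces in N, time in s.
With the tool pointing down it reaches from about 350 to 875 mm from the base axis. Payload 4.2 kg.
Tool frame: the origin (TCP) lies midway between the tips of the shut fingers; the grasp point (between the pads) lies 19 mm behind it; z points along the fingers, y is the direction in which the jaws open and shut (so a half turn about z gives the same grasp; the last joint's range is limited). The gripper opens to 85 mm and grips with 20 to 120 N. Pads are 22 mm wide; open, the fingers measure 114 mm over their backs; the gripper's body (76 mm by 85 mm) begins 54 mm behind the grasp point. The pads swing forward as they close: fully open they stand 13 mm farther back than shut.
Start: joints at [1.574, 0.385, 0.008, 0, -1.194, -0.259], TCP at [158.105, 604.65, 231.312] pointing down, gripper open.
Joint ranges: [-3.14, 3.14], [-1.21, 2.06], [-1.07, 1.41], [-3.16, 2.05], [-2.99, -0.16], [-3.1, 3.1]. Speed limits (rad/s): [2.79, 2.79, 3.14, 3.14, 3.14, 3.14].

### API

Orientations are given as a unit quaternion [x, y, z, w].
In Python, from bench import arm gives the robot as it stands.
- The arm moves only by the tool send_rows, never from a script. Its arguments are lists of equal length, an entry for each row: "translation": the shift along the tool's x, y, z in mm, a list of three; "dr": the turn, a rotation vector about the tool's x, y, z in degrees, a list of three; "grip": the finger opening in mm, from 0 to 85.4. In form: {"translation": [[dx, dy, dz], ...], "dr": [[ax, ay, az], ...], "grip": [grip, ...]}. A call has exactly 5 rows; each row shifts and turns the commanded pose from where the row before left it, along the tool's axes as they then stand; what a row does not reach is not made up. A row lasts 1/8 s, in which the tool goes at most 62.5 mm and 10.7 degrees, less where a joint would pass 70% of its speed; a pose out of reach is approached as far as the arm can. A call with a gripper value outside its range is refused whole. The fingers move at their own pace and stop on an object; the grip force is fixed at half the most. Time passes only in rows, so rows that do not move let the fingers close, or fill a call up. It gives the time, the measured TCP pose, the force and the opening at its end, in the units of the state.
- arm.read_state(): the state, without advancing time (a new reading comes with each control period).
- arm.get_image(name): name is "scene" or "top" or "wrist"; returns the picture (384x512x3 uint8, red, green, blue); there is no depth.
- arm.camera_info(name): a dict with "fx", "fy", "cx", "cy" (pixels), "D" ([k1, k2, p1, p2, k3] as OpenCV has them; the pictures are not rectified), "cam_to_world" (4x4, takes a point from camera to world coordinates). Camera axes: x right, y down, z forward; pixel columns grow to the right and rows downward; lengths in mm; the calibration is good to about 2 mm. A picture is of the moment at which its call begins: read the wrist's pose just before it. camera_info takes no time and is no camera call; for the wrist camera it gives the pose at the moment of the call.
- arm.job_done(): hands the job in, once; it reports no verdict.
Trained networks look in the newest picture that a camera, given by its name, has taken for a name from the list of things; names that differ only in an ending like _2 or _b are one class to them, and where a whole thing is asked for, a point or a joint stands for the part that bears it (a point fixed in the world has none). Each returns a list of dicts, best first, with "confidence" (0 to 1); they miss things now and then, are a little off and sometimes report something else, mostly with a low value. They report only what shows in the picture. A call takes as long as a camera call. They do not tell look-alikes from the thing itself.
- arm.search_frame(thing, camera): "xyz" ([x, y, z] in mm, in world coordinates, good to about 4 mm: the middle of the surface that is visible of it).
- arm.place_of(thing, camera): "xyz" ([x, y, z] in mm, in world coordinates, good to about 4 mm: a listed point, or the origin of a listed thing).
The state is a dict: "clock": time; "joints": joint angles; "joint_vel": joint speeds; "joint_efforts": joint torques, N m; "position": TCP position; "ee_rot": TCP orientation; "contact_force": force on the tool from outside, world axes, zero at the start; "wrist_torque": the same for the moment, N m; "gripper_width": finger opening in mm.
Only numpy, scipy, OpenCV 4.12 (cv2) and the standard library are available. Lean on these libraries where they do the work, as an engineer would, in place of code of your own. Each camera call takes 0.05 s, during which the arm holds its last target.

### The job

Turn the rectangular drilled basket base over without picking it up: push it with the fingertips up against the long edge of the work plank beside it until it tips up on that edge, and flip it over onto the plank so that its two runners face up. Then slide it on until all of it lies flat on the plank with nothing hanging over the edge, take the hand away, and leave all the other things where they are.

Things in the scene. Friction and masses are not known exactly. Their poses are not given: they have to be found in the camera images.
- base: Flat plywood board 170 (x) x 130 (y) x 8 mm with dark stake holes round its rim, on two wooden runners along x (150 long, 16 wide, 18 mm high, set 18 mm in from the long edges, so these overhang an 18 mm gap). 0.1 to 0.2 kg. Starts runners down, a long edge facing the plank. Origin: centre of footprint at the runners' feet, 26 mm below the flat face; z points from runners to flat face.
- base_mid (a point): Centre of the board's 8 mm thickness, in the middle of the base: 22 mm along z from the base's origin. It is 22 mm above the table at the start and 30 mm above the table when the base lies turned over flat on the plank.
- corner_a (a point): Corner of the board at half its thickness, base frame (-85, -65, 22) mm; it is at the plank's side at the start.
- corner_b (a point): Corner of the board, base frame (85, -65, 22) mm; at the plank's side at the start.
- corner_c (a point): Corner of the board, base frame (85, 65, 22) mm; on the side away from the plank at the start.
- corner_d (a point): Corner of the board, base frame (-85, 65, 22) mm; on the side away from the plank at the start.
- plank: Rectangular wooden work plank fixed flat on the table, 460 x 280 mm, 26 mm thick, with square edges. Origin: on the table at the foot of its working edge (the long edge that faces the base), half-way along; x along that edge, z up, y level, pointing out of the plank towards the base: the plank fills x -230..230, y -280..0, z 0..26 mm.
- round_base: Leave alone: round plywood disc 110 mm across, 8 mm thick, lying on the table on the far side of the plank from the base. Origin: centre of its underside.
- tack_jar: Leave alone: glass jar with a metal lid, 58 mm across, 70 mm high, on the table beyond the base. Origin: centre of its underside.
- bodkin: Leave alone: wooden handled spike, about 190 mm long, 30 mm thick, lying on the rear of the plank. Origin: below its middle, on the plank.
- rapping_iron: Leave alone: flat iron bar about 200 mm long, 26 mm wide (40 mm at its round end), 9 mm thick, lying at the rear of the plank. Origin: below its middle, on the plank.
- beeswax: Leave alone: round yellowish wax block 64 mm across, 32 mm high, on the far end of the plank. Origin: centre of its underside.
- mug: Leave alone: white mug 76 mm across, 85 mm high, on the table on the far side of the plank from the base. Origin: centre of its underside.
- mallet: Leave alone: wooden mallet, head 56 mm across and 90 mm long, handle 22 mm thick, about 200 mm long in all, lying on the table to the robot's left. Origin: below the head's middle.
Things that resemble listed ones, but are neither listed nor needed, are in the scene too. What is meant by the base is not blue, and is the smaller of those in its own colour.

How it is judged:
By the outcome, as a careful person would: the job done as asked, in the order asked, and still so for the second after the job is handed in, with the robot touching nothing.
It also fails if it takes over 61 s, if anything falls off the work surface, if the arm or the gripper's body presses on something with over 40 N, if the wrist force passes 120 N, or if a joint passes its speed limit or range.

## Working session

There is one attempt and no reset: what is moved stays moved. The work goes in short steps, Python scripts to look and compute and a tool call to move; the robot and the scene stay as the last step left them, time stands still between calls to the robot, and variables do not carry over. Pictures are saved under pics/ and viewed, and the job is handed in when it is done.

Besides the shell and the picture viewer there is one more tool, called by a JSON object that holds its "fn" and its "kwargs". send_rows: Moves the arm, as the interface text tells. Its arguments: {"type":"object","properties":{"translation":{"type":"array"},"dr":{"type":"array"},"grip":{"type":"array"}},"required":["translation","dr","grip"]}

```bash
ls; mkdir -p pics; python3 - <<'E'
from bench import arm
import cv2
s=arm.read_state();print(s)
for n in ("scene","top"):
    im=arm.get_image(n);cv2.imwrite(f"pics/{n}0.png",im[:,:,::-1])
    for t in ("base","plank","base_mid","corner_a","corner_b","corner_c","corner_d"):
        print(n,t,[( [round(v) for v in d["xyz"]],round(d["confidence"],2)) for d in arm.place_of(t,n)])
    i=arm.camera_info(n);print(i)
E
```

```text
pics
{'clock': 0.0, 'joints': array([ 1.57360577e+00,  3.85548842e-01,  6.64251768e-03, -4.83548028e-04,
       -1.19405629e+00, -2.58624776e-01]), 'joint_vel': array([-0.00024995, -0.00104004, -0.00165171, -0.00043697,  0.00029509,
       -0.00056373]), 'joint_efforts': array([ 3.04202758e-04, -3.92290306e+01,  1.88391727e+01,  4.18626890e+00,
       -4.68288417e-03,  3.70310396e-07]), 'position': array([157.96958123, 604.09500473, 230.23509941]), 'ee_rot': array([ 9.91818973e-01, -1.27647566e-01, -8.16220227e-05,  1.10319379e-03]), 'contact_force': array([ 0.61924693, -0.14593949, -0.02119338]), 'wrist_torque': array([ 0.02915665,  0.05789772, -0.00199637]), 'gripper_width': 85.11642452216711}
scene base [([597, 87, -3], 0.92), ([345, 278, -6], 0.89), ([688, 353, 2], 0.89), ([387, -244, 21], 0.19)]
scene plank [([555, -51, 2], 0.81)]
scene base_mid [([684, 350, 19], 0.7), ([340, 276, 28], 0.67), ([594, 84, 22], 0.56)]
scene corner_a [([593, 300, 22], 0.9), ([696, 116, 20], 0.87), ([217, 210, 29], 0.87), ([245, 378, 32], 0.85), ([780, 406, 19], 0.79), ([445, 166, 31], 0.78), ([766, 
[... 2663 characters left out ...]
171, 30], 0.87), ([617, 433, 22], 0.79), ([761, 281, 22], 0.68), ([781, 406, 25], 0.64), ([469, 348, 30], 0.61), ([217, 209, 30], 0.56), ([246, 379, 30], 0.55)]
{'fx': 392.70191693934225, 'fy': 392.70191693934225, 'cx': 250.868567844831, 'cy': 187.54452563854997, 'D': array([-0.11086259,  0.        ,  0.        ,  0.        ,  0.        ]), 'cam_to_world': array([[-2.57879207e-02, -9.97141441e-01,  7.10206249e-02,
         4.76555884e+02],
       [-9.99134403e-01,  2.80287622e-02,  3.07381355e-02,
        -4.67379282e+00],
       [-3.26408890e-02, -7.01664770e-02, -9.97001122e-01,
         1.32924566e+03],
       [ 0.00000000e+00,  0.00000000e+00,  0.00000000e+00,
         1.00000000e+00]])}
```

View pics/scene0.png

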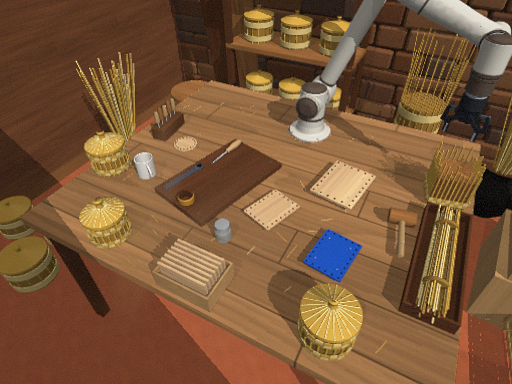

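View pics/top0.png

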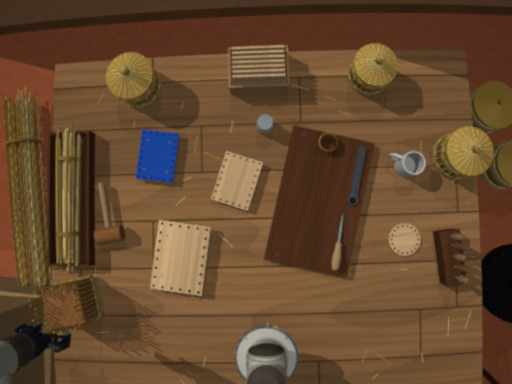

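Candidates for the base in the top view are the blue board at (158,157), the large wooden board at (182,258) and the small wooden board at (238,181). I choose the small wooden one at (238,181): it isn't blue, it's the smaller of the wooden pair, and its long edge faces the plank. I'll check it in a close crop and refine the geometry.

```bash
cat > h.py <<'E'
from bench import arm
import cv2, numpy as np
def ray(name,uv,z):
    i=arm.camera_info(name);K=np.array([[i['fx'],0,i['cx']],[0,i['fy'],i['cy']],[0,0,1]])
    p=cv2.undistortPoints(np.array(uv,float).reshape(-1,1,2),K,i['D']).reshape(-1,2)
    d=np.c_[p,np.ones(len(p))]@i['cam_to_world'][:3,:3].T;o=i['cam_to_world'][:3,3]
    return o+d*((z-o[2])/d[:,2])[:,None]
def proj(name,P):
    i=arm.camera_info(name);K=np.array([[i['fx'],0,i['cx']],[0,i['fy'],i['cy']],[0,0,1]])
    M=np.linalg.inv(i['cam_to_world']);r=cv2.Rodrigues(M[:3,:3])[0]
    return cv2.projectPoints(np.array(P,float).reshape(-1,1,3),r,M[:3,3],K,i['D'])[0].reshape(-1,2)
E
python3 - <<'E'
from h import *
im=cv2.imread('pics/top0.png');c=im[115:285,205:385]
cv2.imwrite('pics/crop0.png',cv2.resize(c,None,fx=3.3,fy=3.3,interpolation=cv2.INTER_CUBIC))
for t in ("tack_jar","beeswax","rapping_iron","bodkin","round_base","mug","mallet"):
    for n in("top","scene"):
        print(t,n,[( [round(v) for v in d["xyz"]],round(d["confidence"],2)) for d in arm.place_of(t,n)][:2])
E
```

```text
tack_jar top [([779, -16, 0], 0.56)]
tack_jar scene [([777, -19, 2], 0.69)]
beeswax top [([712, -226, 30], 0.54)]
beeswax scene [([710, -220, 26], 0.6)]
rapping_iron top [([597, -315, 24], 0.83)]
rapping_iron scene [([594, -320, 24], 0.67), ([780, -17, -3], 0.6)]
bodkin top [([385, -246, 21], 0.62)]
bodkin scene [([387, -245, 22], 0.53)]
round_base top [([382, -473, -1], 0.66), ([536, 172, 18], 0.6)]
round_base scene [([780, -20, 0], 0.6)]
mug top [([630, -493, -1], 0.69)]
mug scene [([631, -492, 1], 0.82)]
mallet top [([419, 514, -2], 0.72)]
mallet scene [([423, 521, 2], 0.9), ([706, -222, 22], 0.48)]
```

View pics/crop0.png

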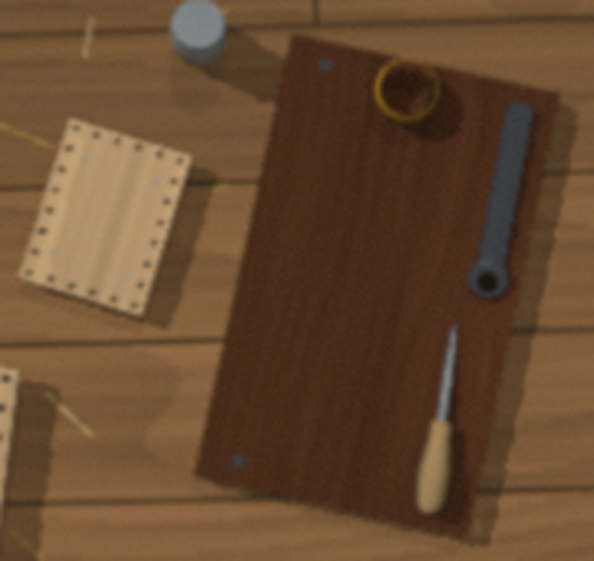

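The crop shows the small plain board with dark rim holes and its right-hand long edge, crop (191,156)-(141,316), facing the plank. The plank's working edge runs crop (293,36)-(196,476). Now I'll turn those into positions.

```bash
python3 - <<'E'
from h import *
c=np.array([(293,36),(196,476),(72,118),(191,156),(141,316),(19,277)])/3.3+[205,115]
P=ray('top',c,26)[:,:2];print(P.round())
e=P[0]-P[1];print(np.linalg.norm(e),np.degrees(np.arctan2(*e[::-1])))
b=P[2:];print([np.linalg.norm(b[i]-b[i-1]).round() for i in range(4)],b.mean(0))
ex=e/np.linalg.norm(e);n=np.array([-ex[1],ex[0]]);o=P[:2].mean(0);print(ex,n,o)
print(((b-o)@np.c_[ex,n]).round(1))
net=np.array([(496,50),(656,-10),(692,118),(536,172)]);print(((net-o)@np.c_[ex,n]).round(1), (np.array([[779,-17],[711,-223],[340,277],[687,351]])-o)@np.c_[ex,n])
E
```

```text
[[ 773. -114.]
 [ 331.   -3.]
 [ 696.  113.]
 [ 653.   -7.]
 [ 493.   48.]
 [ 535.  170.]]
455.80375996972793 -14.154000005191753
[np.float64(170.0), np.float64(127.0), np.float64(169.0), np.float64(130.0)] [594.02362445  81.15988287]
[ 0.96964198 -0.24452899] [0.24452899 0.96964198] [552.35041553 -58.68783157]
[[ 96.9 201.7]
 [ 84.8  74.9]
 [-84.1  88.7]
 [-72.8 217.9]]
[[-81.2  91.6]
 [ 88.6  72.6]
 [ 92.2 205.5]
 [-72.3 219.7]] [[ 209.57506929   95.84466482]
 [ 194.01238565 -120.52955471]
 [-287.98928316  273.57118274]
 [  30.38133988  430.17624774]]
```

{"fn": "send_rows", "kwargs": {"translation": [[0, 0, 0], [0, 0, 0], [0, 0, 0], [0, 0, 0], [0, 0, 0]], "dr": [[0, 0, 10], [0, 0, 10], [0, 0, 10], [0, 0, 10], [0, 0, 10]], "grip": [85, 85, 85, 85, 85]}}

```text
clock: 2.12
position: [158.1, 604.6, 231.3]
ee_rot: [0.843, -0.537, 0.0, 0.0]
contact_force: [0.3, -0.1, 0.7]
gripper_width: 84.7
```

{"fn": "send_rows", "kwargs": {"translation": [[0, 0, 0], [0, 0, 0], [0, 0, 0], [0, 0, 0], [0, 0, 0]], "dr": [[0, 0, 10], [0, 0, 10], [0, 0, 10], [0, 0, 10], [0, 0, 5]], "grip": [85, 85, 85, 85, 85]}}

```text
clock: 2.75
position: [158.1, 604.6, 231.3]
ee_rot: [-0.575, 0.818, 0.0, 0.0]
contact_force: [-0.1, 0.2, 0.0]
gripper_width: 84.8
```

```bash
cat >> h.py <<'E'
from scipy.spatial.transform import Rotation as R
EX=np.array([0.96964198,-0.24452899,0]);N=np.array([0.24452899,0.96964198,0]);O=np.array([552.35,-58.69,0])
def st():
    s=arm.read_state();r=R.from_quat(s['ee_rot']);M=r.as_matrix();p=s['position'];d=p-O
    print('t',s['clock'].__round__(2),'p',p.round(1),'plank',np.round([d@EX,d@N,p[2]],1),'F',s['contact_force'].round(1),'g',round(s['gripper_width'],1))
    print('j',s['joints'].round(2),'zang',np.degrees(np.arctan2(M[2,2],-M[:,2]@N)).round(1),'yawY',np.degrees(np.arctan2(M[1,1],M[0,1])).round(1),'roll',np.degrees(np.arcsin(M[2,1])).round(1))
    return p,M
def tool(target):
    p,M=st();print('tool move',(M.T@(np.array(target)-p)).round(1))
def C(p,M,s=1): # leading corner, mid between fingers
    c=p+M@np.array([11,0,-13]);d=c-O;return np.array([d@EX,d@N,c[2]])
E
python3 -c "
from h import *
tool([624,165,110])"
```

```text
t 2.75 p [158.1 604.6 231.3] plank [-544.5  546.8  231.3] F [-0.1  0.2  0. ] g 84.8
j [ 1.57  0.38  0.01 -0.   -1.19 -1.92] zang -90.0 yawY 160.2 roll 0.0
tool move [ 255.3 -587.5  121.3]
```

{"fn": "send_rows", "kwargs": {"translation": [[24, -55, 0], [24, -55, 0], [24, -55, 0], [24, -55, 0], [24, -55, 0]], "dr": [[0, 0, 0], [0, 0, 0], [0, 0, 0], [0, 0, 0], [0, 0, 0]], "grip": [85, 85, 85, 85, 85]}}

```text
clock: 3.38
position: [377.9, 397.8, 231.7]
ee_rot: [-0.576, 0.817, 0.0, 0.0]
contact_force: [0.1, 0.4, -0.1]
gripper_width: 84.9
```

{"fn": "send_rows", "kwargs": {"translation": [[24, -55, 0], [24, -55, 0], [24, -55, 0], [24, -55, 0], [24, -55, 0]], "dr": [[0, 0, 0], [0, 0, 0], [0, 0, 0], [0, 0, 0], [0, 0, 0]], "grip": [85, 85, 85, 85, 85]}}

```text
clock: 4.0
position: [596.7, 192.2, 231.5]
ee_rot: [-0.576, 0.817, -0.0, 0.0]
contact_force: [1.1, 0.9, 0.5]
gripper_width: 85.2
```

{"fn": "send_rows", "kwargs": {"translation": [[0, 0, 0], [0, 0, 0], [0, 0, 0], [0, 0, 0], [0, 0, 0]], "dr": [[0, 8, 0], [0, 8, 0], [0, 8, 0], [0, 6, 0], [0, 0, 0]], "grip": [85, 85, 85, 85, 85]}}

```text
clock: 4.62
position: [595.1, 194.6, 228.9]
ee_rot: [-0.557, 0.789, -0.149, -0.213]
contact_force: [0.5, 0.4, -0.1]
gripper_width: 85.0
```

```bash
python3 -c "
from h import *
tool([624,165,80])
for n in ('wrist','top','scene'): cv2.imwrite(f'pics/{n}1.png',arm.get_image(n)[:,:,::-1])
"
```

```text
t 4.62 p [595.1 194.6 228.9] plank [-20.5 256.1 228.9] F [ 0.5  0.4 -0.1] g 85.0
j [ 0.69  0.59  0.14  0.26 -1.59 -1.09] zang -60.0 yawY 160.4 roll 0.1
tool move [-58.9 -37.5 137.9]
```

View pics/wrist1.png

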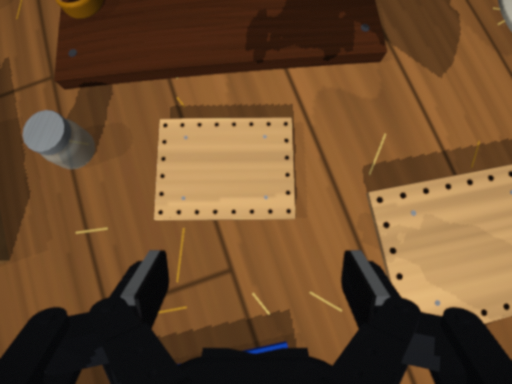

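View pics/scene1.png

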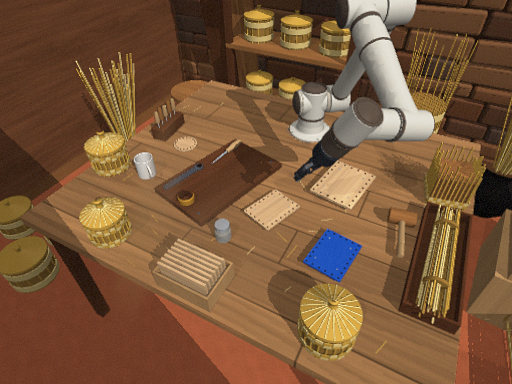

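The wrist view shows the base squarely ahead, with corners (160,118), (293,118), (296,218) and (154,219). Its runners aren't visible, so they are down. The plank's working edge is above it.

```bash
python3 - <<'E'
from h import *
P=ray('wrist',[(160,118),(293,118),(296,218),(154,219),(60,80),(385,53)],26)
d=P-O;print(np.c_[d@EX,d@N].round(1));print(arm.camera_info('wrist')['cam_to_world'].round(2))
p,M=st(); i=arm.camera_info('wrist')['cam_to_world'];print('cam in tool',(M.T@(i[:3,3]-p)).round(),(M.T@i[:3,:3]).round(2))
E
```

```text
[[  86.2   73.5]
 [ -85.1   90.5]
 [ -73.1  219. ]
 [  97.9  204. ]
 [ 224.2    1.2]
 [-224.5    5.2]]
[[-9.4000e-01  3.3000e-01 -7.0000e-02  5.9522e+02]
 [ 3.4000e-01  9.2000e-01 -1.8000e-01  1.9258e+02]
 [-0.0000e+00 -1.9000e-01 -9.8000e-01  3.9669e+02]
 [ 0.0000e+00  0.0000e+00  0.0000e+00  1.0000e+00]]
t 4.78 p [595.4 193.3 231.9] plank [-19.8 254.9 231.9] F [ 0.7 -0.6  0.1] g 85.3
j [ 0.69  0.58  0.14  0.26 -1.59 -1.09] zang -60.2 yawY 160.3 roll -0.0
cam in tool [  83.   -0. -142.] [[ 0.   -0.95 -0.32]
 [ 1.    0.    0.  ]
 [ 0.   -0.32  0.95]]
```

{"fn": "send_rows", "kwargs": {"translation": [[-12, -7, 28], [-12, -8, 28], [-12, -8, 28], [-12, -7, 28], [-11, -7, 26]], "dr": [[0, 0, 0], [0, 0, 0], [0, 0, 0], [0, 0, 0], [0, 0, 0]], "grip": [85, 85, 85, 85, 85]}}

```text
clock: 5.4
position: [624.6, 163.5, 82.8]
ee_rot: [-0.556, 0.79, -0.149, -0.21]
contact_force: [0.2, -0.9, -0.2]
gripper_width: 85.1
```

```bash
python3 -c "
from h import *
tool([621,166,-3])
"
```

```text
t 5.4 p [624.6 163.5  82.8] plank [ 15.7 233.2  82.8] F [ 0.2 -0.9 -0.2] g 85.1
j [ 0.63  0.73  0.01  0.29 -1.31 -1.12] zang -60.3 yawY 160.3 roll -0.1
tool move [-43.6   4.4  73.9]
```

{"fn": "send_rows", "kwargs": {"translation": [[-11, 1, 18], [-11, 1, 18], [-10, 1, 17], [-7, 1, 12], [-3, 0, 5]], "dr": [[0, 0, 0], [0, 0, 0], [0, 0, 0], [0, 0, 0], [0, 0, 0]], "grip": [85, 85, 85, 85, 85]}}

```text
clock: 6.02
position: [620.5, 167.0, -0.3]
ee_rot: [-0.557, 0.789, -0.149, -0.212]
contact_force: [-0.0, 0.1, 0.5]
gripper_width: 85.0
```

```bash
python3 -c "
from h import *
p,M=st();print(C(p,M))
for n in ('wrist','scene'): cv2.imwrite(f'pics/{n}2.png',arm.get_image(n)[:,:,::-1])
"
```

```text
t 6.03 p [ 6.205e+02  1.670e+02 -3.000e-01] plank [ 10.9 235.5  -0.3] F [-0.   0.1  0.5] g 85.0
j [ 0.64  0.82 -0.05  0.31 -1.17 -1.17] zang -60.1 yawY 160.4 roll 0.0
[ 10.61144639 232.53611811  16.51107289]
```

View pics/wrist2.png

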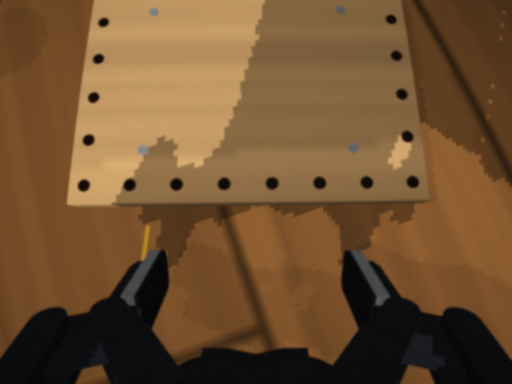

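{"fn": "send_rows", "kwargs": {"translation": [[-1, 0, 1.5], [-0.7, 0, 1.3], [6.9, 0, 4], [6.9, 0, 4], [5, 0, 3]], "dr": [[0, 0, 0], [0, 0, 0], [0, 0, 0], [0, 0, 0], [0, 0, 0]], "grip": [85, 85, 85, 85, 85]}}

```text
clock: 6.75
position: [613.3, 145.8, -2.5]
ee_rot: [-0.556, 0.79, -0.149, -0.212]
contact_force: [0.4, 0.5, -0.0]
gripper_width: 85.2
```

```bash
python3 -c "
from h import *
p,M=st();print(C(p,M))
for n in ('wrist',): cv2.imwrite(f'pics/{n}3.png',arm.get_image(n)[:,:,::-1])
"
```

```text
t 6.75 p [613.3 145.8  -2.5] plank [  9.1 213.1  -2.5] F [ 0.4  0.5 -0. ] g 85.2
j [ 0.62  0.8  -0.1   0.32 -1.13 -1.17] zang -60.1 yawY 160.3 roll -0.0
[  8.84106676 210.13369985  14.2216216 ]
```

View pics/wrist3.png

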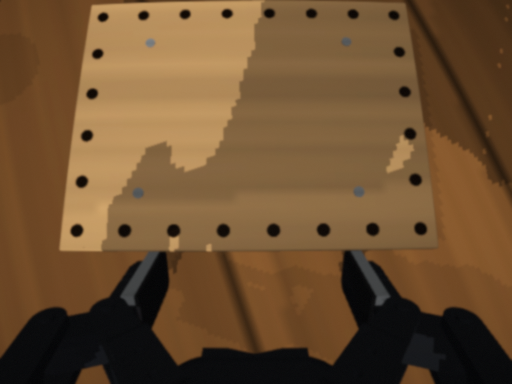

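{"fn": "send_rows", "kwargs": {"translation": [[8.7, 0, 5], [8.7, 0, 5], [8.7, 0, 5], [8.7, 0, 5], [8.7, 0, 5]], "dr": [[0.5, 0, -0.9], [0.5, 0, -0.9], [0.5, 0, -1], [0.6, 0, -1], [0.6, 0, -1]], "grip": [85, 85, 85, 85, 85]}}

```text
clock: 7.42
position: [598.1, 98.0, -2.6]
ee_rot: [-0.594, 0.761, -0.159, -0.204]
contact_force: [-0.9, 1.2, -0.2]
gripper_width: 85.0
```

```bash
python3 -c "
from h import *
p,M=st();print(C(p,M))
for n in ('wrist',): cv2.imwrite(f'pics/{n}4.png',arm.get_image(n)[:,:,::-1])
"
```

```text
t 7.42 p [598.1  98.   -2.6] plank [  6.1 163.1  -2.6] F [-0.9  1.2 -0.2] g 85.0
j [ 0.58  0.74 -0.26  0.41 -1.01 -1.12] zang -60.0 yawY 165.9 roll 0.1
[  6.10931293 160.06491819  14.12196643]
```

View pics/wrist4.png

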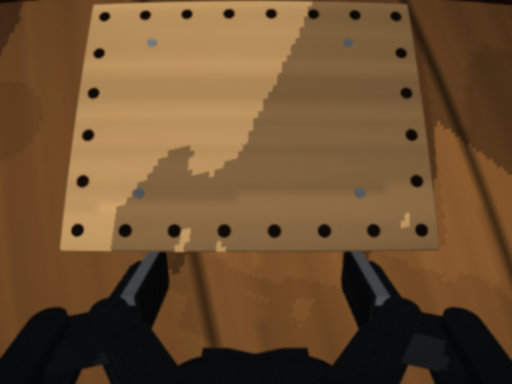

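{"fn": "send_rows", "kwargs": {"translation": [[6, 0, 3.5], [6, 0, 3.5], [5, 0, 2.9], [4, 0, 2.3], [2.6, 0, 1.5]], "dr": [[0, 0, 0], [0, 0, 0], [0, 0, 0], [0, 0, 0], [0, 0, 0]], "grip": [85, 85, 85, 85, 85]}}

```text
clock: 8.1
position: [591.8, 72.0, -2.7]
ee_rot: [-0.594, 0.762, -0.159, -0.204]
contact_force: [0.3, 1.3, 0.6]
gripper_width: 85.2
```

```bash
python3 -c "
from h import *
p,M=st();print(C(p,M))
for n in ('wrist',): cv2.imwrite(f'pics/{n}5.png',arm.get_image(n)[:,:,::-1])
"
```

```text
t 8.1 p [591.8  72.   -2.7] plank [  6.3 136.4  -2.7] F [0.3 1.3 0.6] g 85.2
j [ 0.55  0.73 -0.31  0.43 -0.98 -1.12] zang -60.0 yawY 165.8 roll 0.1
[  6.29541542 133.34238255  14.09339322]
```

View pics/wrist5.png

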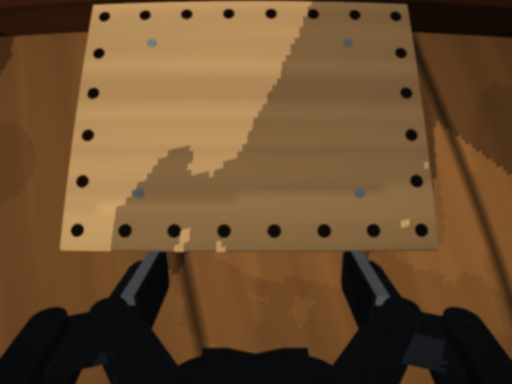

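{"fn": "send_rows", "kwargs": {"translation": [[0.9, 0, 0.5], [0.9, 0, 0.5], [0.9, 0, 0.5], [0.9, 0, 0.5], [0.9, 0, 0.5]], "dr": [[0, 0, 0], [0, 0, 0], [0, 0, 0], [0, 0, 0], [0, 0, 0]], "grip": [85, 85, 85, 85, 85]}}

```text
clock: 8.78
position: [591.7, 69.2, -2.7]
ee_rot: [-0.594, 0.762, -0.158, -0.202]
contact_force: [0.2, 8.7, -0.1]
gripper_width: 84.9
```

```bash
python3 -c "
from h import *
p,M=st();print(C(p,M))
for n in ('wrist',): cv2.imwrite(f'pics/{n}6.png',arm.get_image(n)[:,:,::-1])
"
```

```text
t 8.78 p [591.7  69.2  -2.7] plank [  6.8 133.7  -2.7] F [ 0.2  8.7 -0.1] g 84.9
j [ 0.55  0.72 -0.32  0.44 -0.97 -1.12] zang -60.3 yawY 165.9 roll -0.1
[  6.81440514 130.56029815  14.02402673]
```

View pics/wrist6.png

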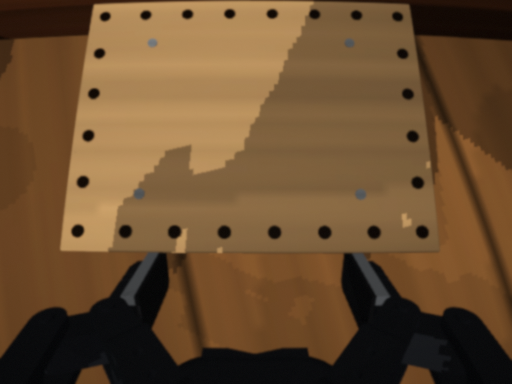

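```bash
cat > plan.py <<'E'
import numpy as np
from scipy.interpolate import PchipInterpolator as I
q_=I([0,3,18,200],[22,22,26,26]); a_=I([0,12,45,60,200],[60,60,30,30,30]); t_=I([0,32,60,200],[4.6,4.6,13,13])
def tcp(th,qz=q_,a=a_,t=t_):
    r=np.radians(th);A=np.radians(a(th))
    E=np.array([130*np.cos(r)+4*np.sin(r),qz(th)+130*np.sin(r)-4*np.cos(r)])
    z=np.array([-np.cos(A),-np.sin(A)]);x=np.array([-np.sin(A),np.cos(A)])
    return E-11*x-(-13-t(th))*z,x,z,float(a(th))
def rows(ths):
    for u,v in zip(ths[:-1],ths[1:]):
        p,x,z,a=tcp(u);P,_,_,b=tcp(v);d=P-p
        print(v,'T',round(d@x,1),round(d@z,1),'dr',round(a-b,1),'tcp',P.round(1))
if __name__=='__main__':
    rows(np.r_[0:15.1:1.5,17.5:100:2.5])
E
python3 plan.py
```

```text
1.5 T 1.7 -3.0 dr 0.0 tcp [130.8   0.7]
3.0 T 1.7 -2.9 dr 0.0 tcp [130.8   4.1]
4.5 T 1.9 -3.0 dr 0.0 tcp [130.6   7.6]
6.0 T 2.0 -3.1 dr 0.0 tcp [130.4  11.3]
7.5 T 2.2 -3.2 dr 0.0 tcp [130.1  15.1]
9.0 T 2.3 -3.2 dr 0.0 tcp [129.8  19.1]
10.5 T 2.4 -3.2 dr 0.0 tcp [129.3  23. ]
12.0 T 2.5 -3.1 dr 0.0 tcp [128.7  27. ]
13.5 T 2.6 -3.0 dr 0.2 tcp [128.   30.9]
15.0 T 2.7 -2.8 dr 0.5 tcp [127.1  34.6]
17.5 T 4.7 -4.1 dr 1.5 tcp [125.1  40.5]
20.0 T 5.0 -3.3 dr 2.2 tcp [122.6  46. ]
22.5 T 5.4 -2.8 dr 2.7 tcp [119.8  51.4]
25.0 T 5.8 -2.3 dr 3.1 tcp [116.5  56.8]
27.5 T 6.2 -1.8 dr 3.3 tcp [113.   62.2]
30.0 T 6.4 -1.3 dr 3.4 tcp [109.2  67.5]
32.5 T 6.6 -0.7 dr 3.3 tcp [105.3  72.8]
35.0 T 6.6 0.1 dr 3.1 tcp [101.   77.8]
37.5 T 6.5 0.9 dr 2.7 tcp [96.4 82.5]
40.0 T 6.4 1.5 dr 2.1 tcp [91.6 87. ]
42.5 T 6.1 2.0 dr 1.4 tcp [86.7 91.1]
45.0 T 5.7 2.3 dr 0.5 tcp [81.8 94.9]
47.5 T 5.5 2.5 dr 0.0 tcp [76.8 98.4]
50.0 T 5.4 2.7 dr 0.0 tcp [ 71.7 101.7]
52.5 T 5.3 2.9 dr 0.0 tcp [ 66.6 104.9]
55.0 T 5.3 2.9 dr 0.0 tcp [ 61.4 108. ]
57.5 T 5.2 2.9 dr 0.0 tcp [ 56.4 111.1]
60.0 T 5.1 2.8 dr 0.0 tcp [ 51.4 114.1]
62.5 T 4.9 2.8 dr 0.0 tcp [ 46.6 116.9]
65.0 T 4.8 3.0 dr 0.0 tcp [ 41.5 119.6]
67.5 T 4.7 3.2 dr 0.0 tcp [ 36.4 122. ]
70.0 T 4.5 3.4 dr 0.0 tcp [ 31.2 124.3]
72.5 T 4.4 3.6 dr 0.0 tcp [ 25.9 126.3]
75.0 T 4.2 3.8 dr 0.0 tcp [ 20.5 128. ]
77.5 T 4.0 4.0 dr 0.0 tcp [ 15.  129.5]
80.0 T 3.9 4.1 dr 0.0 tcp [  9.5 130.8]
82.5 T 3.7 4.3 dr 0.0 tcp [  3.9 131.8]
85.0 T 3.5 4.5 dr 0.0 tcp [ -1.7 132.6]
87.5 T 3.3 4.6 dr 0.0 tcp [ -7.3 133.2]
90.0 T 3.1 4.8 dr 0.0 tcp [-13.  133.5]
92.5 T 2.9 4.9 dr 0.0 tcp [-18.7 133.5]
95.0 T 2.7 5.0 dr 0.0 tcp [-24.4 133.3]
97.5 T 2.4 5.1 dr 0.0 tcp [-30.  132.9]
```

{"fn": "send_rows", "kwargs": {"translation": [[1.7, 0, -3.0], [1.7, 0, -2.9], [1.9, 0, -3.0], [2.0, 0, -3.1], [2.2, 0, -3.2]], "dr": [[0, 0, 0], [0, 0, 0], [0, 0, 0], [0, 0, 0], [0, 0, 0]], "grip": [85, 85, 85, 85, 85]}}

```text
clock: 9.45
position: [591.7, 69.0, 15.3]
ee_rot: [-0.595, 0.762, -0.158, -0.202]
contact_force: [0.5, 7.7, 0.5]
gripper_width: 85.2
```

```bash
python3 -c "
from h import *
p,M=st();print(C(p,M))
a=arm.get_image('wrist');b=arm.get_image('scene')[110:290,200:380];b=cv2.resize(b,(384,384),interpolation=cv2.INTER_CUBIC)
cv2.imwrite('pics/c7.png',np.hstack([cv2.resize(a,(410,308)),cv2.resize(b,(308,308))])[:,:,::-1])
"
```

```text
t 9.45 p [591.7  69.   15.3] plank [  6.9 133.5  15.3] F [0.5 7.7 0.5] g 85.2
j [ 0.55  0.7  -0.3   0.43 -1.   -1.11] zang -60.3 yawY 165.9 roll -0.1
[  6.86945335 130.34507462  32.0852104 ]
```

View pics/c7.png

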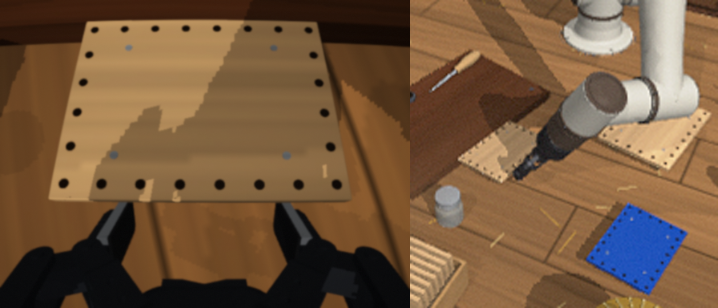

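{"fn": "send_rows", "kwargs": {"translation": [[2.3, 0, -3.2], [2.4, 0, -3.2], [2.5, 0, -3.1], [2.6, 0, -3.0], [2.7, 0, -2.8]], "dr": [[0, 0, 0], [0, 0, 0], [0, 0, 0], [0, 0.2, 0], [0, 0.5, 0]], "grip": [85, 85, 85, 85, 85]}}

```text
clock: 10.18
position: [590.8, 65.4, 35.3]
ee_rot: [-0.593, 0.761, -0.162, -0.207]
contact_force: [0.3, 5.3, 1.4]
gripper_width: 85.2
```

```bash
cat >> h.py <<'E'
def look(k):
    p,M=st();print(C(p,M).round(1))
    a=arm.get_image('wrist');b=arm.get_image('scene')[110:290,200:380]
    cv2.imwrite(f'pics/c{k}.png',np.hstack([cv2.resize(a,(410,308)),cv2.resize(b,(308,308),interpolation=cv2.INTER_CUBIC)])[:,:,::-1])
E
python3 -c "
from h import *
look(8)
"
```

```text
t 10.18 p [590.8  65.4  35.3] plank [  7.  129.7  35.3] F [0.3 5.3 1.4] g 85.2
j [ 0.55  0.67 -0.3   0.43 -1.04 -1.09] zang -59.5 yawY 165.9 roll -0.1
[  6.9 126.8  52.1]
```

View pics/c8.png

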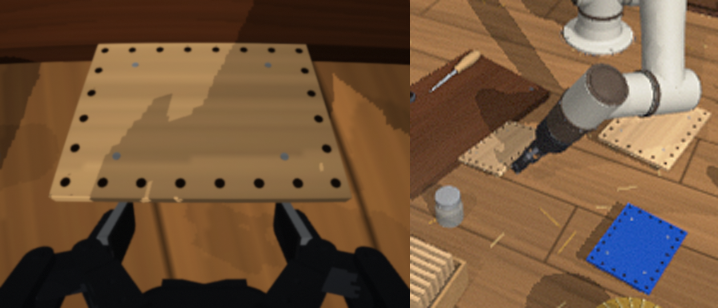

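{"fn": "send_rows", "kwargs": {"translation": [[4.7, 0, -4.1], [5.0, 0, -3.3], [5.4, 0, -2.8], [5.8, 0, -2.3], [6.2, 0, -1.8]], "dr": [[0, 1.5, 0], [0, 2.2, 0], [0, 2.7, 0], [0, 3.1, 0], [0, 3.3, 0]], "grip": [85, 85, 85, 85, 85]}}

```text
clock: 10.9
position: [585.4, 48.8, 62.6]
ee_rot: [-0.57, 0.732, -0.228, -0.295]
contact_force: [0.1, 0.0, -0.1]
gripper_width: 84.9
```

```bash
python3 -c "
from h import *
look(9)
"
```

```text
t 10.9 p [585.4  48.8  62.6] plank [  5.8 112.3  62.6] F [ 0.1  0.  -0.1] g 84.9
j [ 0.58  0.72 -0.27  0.52 -1.24 -1.16] zang -46.2 yawY 165.8 roll 0.1
[  5.8 113.4  79.5]
```

View pics/c9.png

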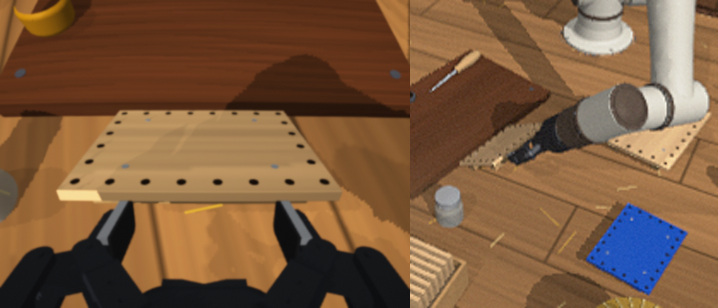

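```bash
python3 - <<'E'
from h import *
def B(th,q=22,y0=2.7):
    r=np.radians(th);o=[]
    for x,s in((-85,130),(85,130),(85,0),(-85,0)):
        y=y0+s*np.cos(r)-4*np.sin(r)+0; z=q+s*np.sin(r)+4*np.cos(r)
        o.append(O+(x+6)*EX+y*N+[0,0,z])
    return o
for th,q in((0,22),(10,22),(20,24),(27,26)): print(th,(proj('wrist',B(th,q))*.8).round())
E
python3 -c "
from h import *
im=arm.get_image('wrist');cv2.imwrite('pics/w10.png',im[:,:,::-1])"
```

```text
0 [[314. 239.]
 [ 93. 238.]
 [117. 100.]
 [290. 100.]]
10 [[327. 231.]
 [ 80. 231.]
 [117.  99.]
 [290. 100.]]
20 [[342. 215.]
 [ 65. 214.]
 [117.  97.]
 [290.  98.]]
27 [[354. 197.]
 [ 53. 196.]
 [116.  96.]
 [291.  96.]]
```

View pics/w10.png

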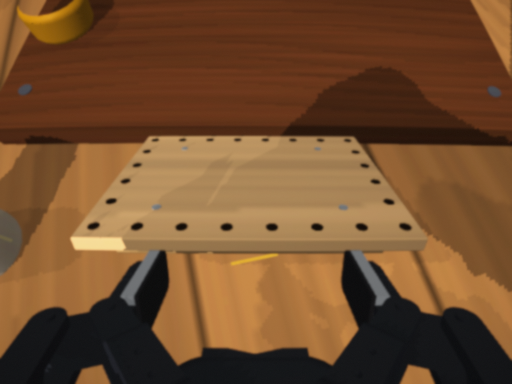

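```bash
cat >> h.py <<'E'
from scipy.optimize import least_squares
def fit(obs,cam='wrist',g=(20,22,2.7,6)):
    """obs: 4 px of top-face corners order far-x-,far+x,near+x,near-x ; returns th,q(mid near z),y,x"""
    def B(v):
        r=np.radians(v[0]);o=[]
        for x,s in((-85,130),(85,130),(85,0),(-85,0)):
            o.append(O+(x+v[3])*EX+(v[2]+s*np.cos(r)-4*np.sin(r))*N+[0,0,v[1]+s*np.sin(r)+4*np.cos(r)])
        return o
    s=least_squares(lambda v:(proj(cam,B(v))-obs).ravel(),g);return s.x.round(1),s.fun.round(1)
E
python3 - <<'E'
from h import *
print(fit(np.array([(424,237),(73,237),(150,136),(355,136)])))
E
```

```text
(array([33.3,  5.6,  3.7,  8.7]), array([ 1. ,  0.4,  0.4, -0.2, -0.2, -0.4, -2.2,  0. ]))
```

```bash
python3 - <<'E'
from h import *
s=arm.read_state();p=s['position'];M=R.from_quat(s['ee_rot']).as_matrix()
for x in(11,-11):
  for y in(42.5,57):
    for z in(0,-7,-13,-20,-30): print(x,y,z,proj('wrist',[p+M@np.array([x,y,z])]).round()[0],end=';')
    print()
im=cv2.imread('pics/wrist2.png')[230:384,80:440];cv2.imwrite('pics/f2.png',cv2.resize(im,None,fx=2.2,fy=2.2,interpolation=cv2.INTER_CUBIC))
E
```

```text
11 42.5 0 [338. 234.];11 42.5 -7 [341. 241.];11 42.5 -13 [344. 247.];11 42.5 -20 [349. 254.];11 42.5 -30 [355. 266.];
11 57 0 [365. 234.];11 57 -7 [370. 241.];11 57 -13 [374. 246.];11 57 -20 [380. 254.];11 57 -30 [389. 266.];
-11 42.5 0 [334. 271.];-11 42.5 -7 [337. 279.];-11 42.5 -13 [340. 286.];-11 42.5 -20 [344. 295.];-11 42.5 -30 [350. 308.];
-11 57 0 [360. 271.];-11 57 -7 [365. 278.];-11 57 -13 [369. 285.];-11 57 -20 [373. 294.];-11 57 -30 [381. 308.];
```

View pics/f2.png

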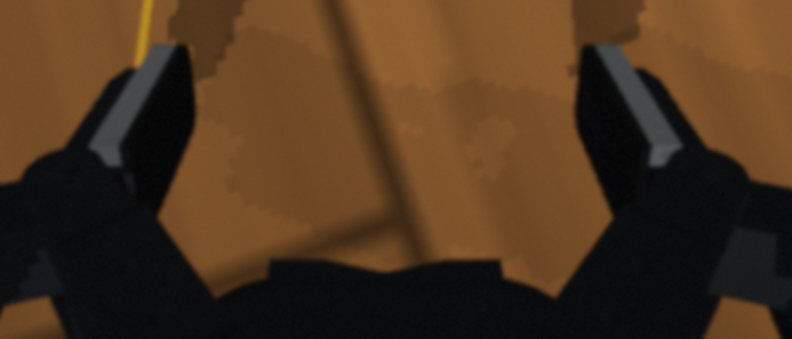

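The near edge slid down the plank's side to the table (fit: tilt 33°, near edge at z≈6), and the tips were barely tucked under the edge. I'll lower the base back along the same path and retry with the fingers lower and shallower.

{"fn": "send_rows", "kwargs": {"translation": [[-6.2, 0, 1.8], [-5.8, 0, 2.3], [-5.4, 0, 2.8], [-5.0, 0, 3.3], [-4.7, 0, 4.1]], "dr": [[0, 0, 0], [0, 0, 0], [0, 0, 0], [0, 0, 0], [0, 0, 0]], "grip": [85, 85, 85, 85, 85]}}

```text
clock: 11.68
position: [590.7, 62.4, 33.5]
ee_rot: [-0.572, 0.733, -0.228, -0.289]
contact_force: [0.4, 12.4, 5.5]
gripper_width: 85.4
```

```bash
python3 -c "
from h import *
look(11)
"
```

```text
t 11.68 p [590.7  62.4  33.5] plank [  7.6 126.8  33.5] F [ 0.4 12.4  5.5] g 85.4
j [ 0.59  0.76 -0.26  0.52 -1.2  -1.19] zang -46.8 yawY 166.0 roll -0.2
[  7.5 127.7  50.5]
```

View pics/c11.png

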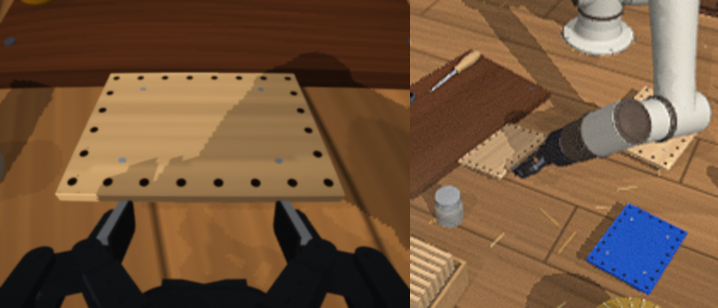

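{"fn": "send_rows", "kwargs": {"translation": [[-3.5, 0, -1], [-5.6, 0, 3], [-5.6, 0, 3], [-5.6, 0, 3], [-5.6, 0, 3]], "dr": [[0, 0, 0], [0, 0, 0], [0, 0, 0], [0, 0, 0], [0, 0, 0]], "grip": [85, 85, 85, 85, 85]}}

```text
clock: 12.4
position: [590.5, 69.5, 6.7]
ee_rot: [-0.571, 0.732, -0.227, -0.294]
contact_force: [0.7, -0.3, 0.3]
gripper_width: 85.1
```

```bash
python3 -c "
from h import *
look(12)
"
```

```text
t 12.4 p [590.5  69.5   6.7] plank [  5.7 133.6   6.7] F [ 0.7 -0.3  0.3] g 85.1
j [ 0.6   0.8  -0.26  0.52 -1.18 -1.21] zang -46.4 yawY 165.8 roll 0.1
[  5.7 134.6  23.7]
```

View pics/c12.png

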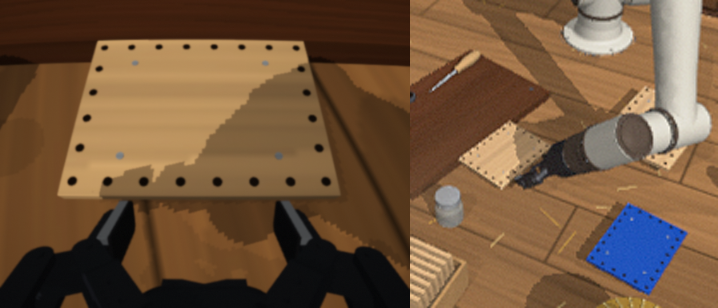

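```bash
python3 - <<'E'
from h import *
print(fit(np.array([(425,241),(72,242),(121,51),(378,50)])))
E
```

```text
(array([ 0. , 20.7,  3.2,  9. ]), array([-0.2,  0.9, -0.4, -0.6,  1. , -1. , -0.1,  0.4]))
```

{"fn": "send_rows", "kwargs": {"translation": [[-4, 0, -4], [-4, 0, -4], [0, 0, 0], [-3, 0, 5.2], [-3, 0, 5.2]], "dr": [[0, 0, 0], [0, -7, 0], [0, -7, 0], [0, 0, 0], [0, 0, 0]], "grip": [85, 85, 85, 85, 85]}}

```text
clock: 13.12
position: [594.2, 81.5, -4.5]
ee_rot: [-0.595, 0.763, -0.156, -0.201]
contact_force: [1.3, -0.0, -0.8]
gripper_width: 85.3
```

```bash
python3 -c "
from h import *
look(13)
"
```

```text
t 13.12 p [594.2  81.5  -4.5] plank [  6.3 146.2  -4.5] F [ 1.3 -0.  -0.8] g 85.3
j [ 0.56  0.73 -0.29  0.42 -0.98 -1.12] zang -60.4 yawY 165.9 roll 0.0
[  6.3 143.   12.2]
```

View pics/c13.png

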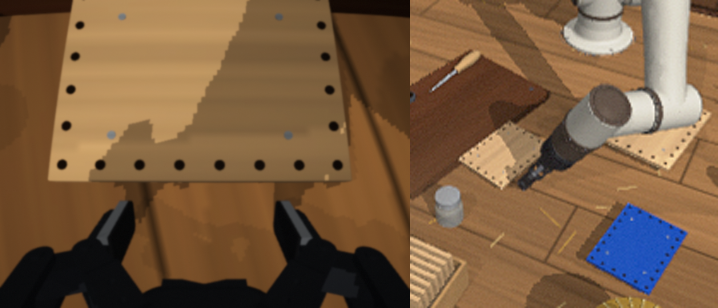

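Now down in small steps until the tips feel the table.

{"fn": "send_rows", "kwargs": {"translation": [[-0.6, 0, 1], [-0.6, 0, 1], [-0.6, 0, 1], [-0.6, 0, 1], [0, 0, 0]], "dr": [[0, 0, 0], [0, 0, 0], [0, 0, 0], [0, 0, 0], [0, 0, 0]], "grip": [85, 85, 85, 85, 85]}}

```text
clock: 13.85
position: [594.2, 81.6, -7.5]
ee_rot: [-0.594, 0.763, -0.157, -0.201]
contact_force: [-1.2, 1.3, 7.1]
gripper_width: 85.2
```

{"fn": "send_rows", "kwargs": {"translation": [[-0.6, 0, 1], [-0.6, 0, 1], [-0.6, 0, 1], [0, 0, 0], [0, 0, 0]], "dr": [[0, 0, 0], [0, 0, 0], [0, 0, 0], [0, 0, 0], [0, 0, 0]], "grip": [85, 85, 85, 85, 85]}}

```text
clock: 14.48
position: [594.3, 81.5, -7.8]
ee_rot: [-0.594, 0.762, -0.158, -0.202]
contact_force: [-7.0, 3.4, 19.5]
gripper_width: 84.6
```

{"fn": "send_rows", "kwargs": {"translation": [[3, 0, -5.2], [3.5, 0, 2], [3.5, 0, 2], [1.7, 0, 1], [0.9, 0, 0.5]], "dr": [[0, 0, 0], [0, 0, 0], [0, 0, 0], [0, 0, 0], [0, 0, 0]], "grip": [85, 85, 85, 85, 85]}}

```text
clock: 15.1
position: [591.2, 70.3, -6.9]
ee_rot: [-0.594, 0.763, -0.156, -0.202]
contact_force: [0.1, -0.3, -0.2]
gripper_width: 85.0
```

{"fn": "send_rows", "kwargs": {"translation": [[0.9, 0, 0.5], [0.9, 0, 0.5], [0.9, 0, 0.5], [0.9, 0, 0.5], [0, 0, 0]], "dr": [[0, 0, 0], [0, 0, 0], [0, 0, 0], [0, 0, 0], [0, 0, 0]], "grip": [85, 85, 85, 85, 85]}}

```text
clock: 15.72
position: [591.0, 67.6, -6.4]
ee_rot: [-0.595, 0.763, -0.156, -0.2]
contact_force: [0.3, 3.5, -1.6]
gripper_width: 84.8
```

```bash
python3 -c "
from h import *
look(14)
"
```

```text
t 15.72 p [591.   67.6  -6.4] plank [  6.6 131.9  -6.4] F [ 0.3  3.5 -1.6] g 84.8
j [ 0.54  0.72 -0.32  0.44 -0.95 -1.12] zang -60.6 yawY 165.9 roll -0.0
[  6.6 128.7  10.3]
```

View pics/c14.png

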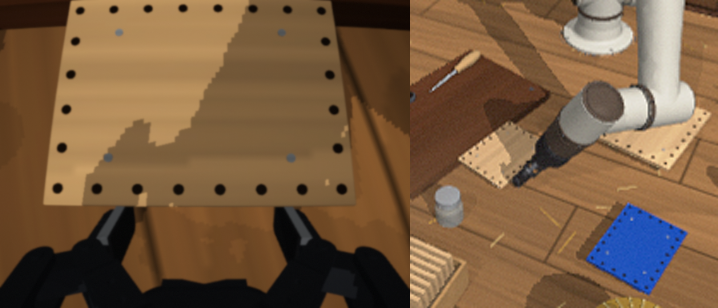

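```bash
cat > plan2.py <<'E'
import numpy as np
from scipy.interpolate import PchipInterpolator as I
q_=I([-1,0,2,10,200],[22,22,22,26.5,26.5]); a_=I([0,40,48,70,200],[60,100,100,90,90]); dl_=I([-1,0,20,40,55,200],[1,2.3,2.3,1,.5,.5])
T=5.8
def tcp(th):
    r=np.radians(max(th,0));A=np.radians(a_(max(th,0)));L=130-dl_(th)
    E=np.array([L*np.cos(r)+4*np.sin(r),q_(th)+L*np.sin(r)-4*np.cos(r)])
    z=np.array([-np.cos(A),-np.sin(A)]);x=np.array([-np.sin(A),np.cos(A)])
    return E-11*x-(-16-T)*z,x,z,np.degrees(A)
ths=np.r_[-1,0:10.1:1.5,11:20.1:2,21.5:100:2.5]
for u,v in zip(ths[:-1],ths[1:]):
    p,x,z,a=tcp(u);P,_,_,b=tcp(v);d=P-p
    print(v,'T',round(d@x,1),round(d@z,1),'dr',round(a-b,1),'tcp',(P+[3.5,0]).round(1))
E
python3 plan2.py
```

```text
0.0 T 1.1 0.6 dr 0.0 tcp [129.8  -6.4]
1.5 T 0.6 -3.5 dr -2.7 tcp [131.   -3.1]
3.0 T 0.7 -3.7 dr -2.6 tcp [132.1   0.5]
4.5 T 0.9 -4.3 dr -2.6 tcp [133.1   4.7]
6.0 T 1.0 -4.6 dr -2.5 tcp [134.    9.4]
7.5 T 0.9 -4.7 dr -2.4 tcp [134.7  14.1]
9.0 T 0.7 -4.3 dr -2.3 tcp [135.3  18.4]
11.0 T 0.7 -4.9 dr -2.9 tcp [135.8  23.3]
13.0 T 0.6 -4.7 dr -2.8 tcp [136.2  28. ]
15.0 T 0.6 -4.7 dr -2.6 tcp [136.3  32.8]
17.0 T 0.7 -4.7 dr -2.4 tcp [136.2  37.5]
19.0 T 0.7 -4.6 dr -2.3 tcp [135.8  42.1]
21.5 T 1.0 -5.7 dr -2.6 tcp [135.1  47.9]
24.0 T 1.0 -5.7 dr -2.3 tcp [134.   53.6]
26.5 T 1.1 -5.7 dr -2.0 tcp [132.6  59.2]
29.0 T 1.2 -5.6 dr -1.7 tcp [131.   64.7]
31.5 T 1.4 -5.5 dr -1.3 tcp [129.   70.1]
34.0 T 1.6 -5.5 dr -1.0 tcp [126.6  75.3]
36.5 T 1.9 -5.3 dr -0.7 tcp [123.9  80.2]
39.0 T 2.2 -5.2 dr -0.3 tcp [120.8  85. ]
41.5 T 2.6 -5.0 dr -0.0 tcp [117.4  89.5]
44.0 T 2.8 -4.9 dr 0.0 tcp [113.8  93.8]
46.5 T 3.0 -4.8 dr 0.0 tcp [110.  98.]
49.0 T 3.3 -4.6 dr 0.1 tcp [106. 102.]
51.5 T 3.7 -4.3 dr 0.6 tcp [101.6 105.6]
54.0 T 4.2 -4.0 dr 1.1 tcp [ 96.8 108.9]
56.5 T 4.6 -3.7 dr 1.5 tcp [ 91.8 111.9]
59.0 T 4.9 -3.4 dr 1.7 tcp [ 86.5 114.7]
61.5 T 5.2 -3.1 dr 1.7 tcp [ 81.1 117.3]
64.0 T 5.3 -2.7 dr 1.5 tcp [ 75.6 119.7]
66.5 T 5.4 -2.5 dr 1.1 tcp [ 70.1 122. ]
69.0 T 5.4 -2.2 dr 0.6 tcp [ 64.7 124.2]
71.5 T 5.3 -2.1 dr 0.1 tcp [ 59.4 126.2]
74.0 T 5.3 -1.8 dr 0.0 tcp [ 54.  128.1]
76.5 T 5.4 -1.6 dr 0.0 tcp [ 48.6 129.7]
79.0 T 5.5 -1.4 dr 0.0 tcp [ 43.1 131.1]
81.5 T 5.5 -1.1 dr 0.0 tcp [ 37.6 132.2]
84.0 T 5.6 -0.9 dr 0.0 tcp [ 32.  133.1]
86.5 T 5.6 -0.6 dr 0.0 tcp [ 26.4 133.7]
89.0 T 5.6 -0.4 dr 0.0 tcp [ 20.8 134.1]
91.5 T 5.7 -0.1 dr 0.0 tcp [ 15.1 134.3]
94.0 T 5.7 0.1 dr 0.0 tcp [  9.5 134.2]
96.5 T 5.6 0.3 dr 0.0 tcp [  3.8 133.8]
99.0 T 5.6 0.6 dr 0.0 tcp [ -1.8 133.2]
```

{"fn": "send_rows", "kwargs": {"translation": [[1.1, 0, 0.6], [0.6, 0, -3.5], [0.7, 0, -3.7], [0.9, 0, -4.3], [1.0, 0, -4.6]], "dr": [[0, 0, 0], [0, -2.7, 0], [0, -2.6, 0], [0, -2.6, 0], [0, -2.5, 0]], "grip": [85, 85, 85, 85, 85]}}

```text
clock: 16.45
position: [592.3, 71.6, 9.8]
ee_rot: [-0.607, 0.778, -0.101, -0.128]
contact_force: [0.2, 7.8, 0.2]
gripper_width: 85.3
```

```bash
python3 -c "
from h import *
look(15)
"
```

```text
t 16.45 p [592.3  71.6   9.8] plank [  6.9 136.1   9.8] F [0.2 7.8 0.2] g 85.3
j [ 0.5   0.64 -0.33  0.32 -0.85 -0.99] zang -71.2 yawY 165.9 roll -0.1
[  6.9 129.8  25.6]
```

View pics/c15.png

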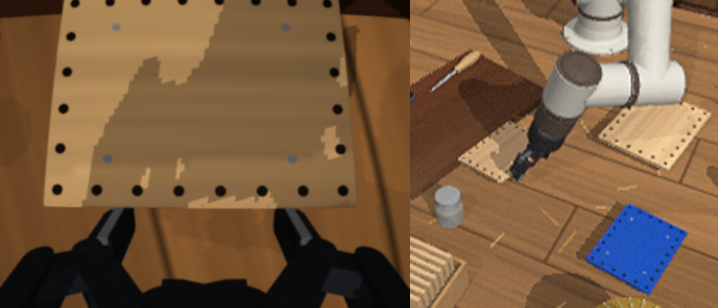

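{"fn": "send_rows", "kwargs": {"translation": [[0.9, 0, -4.7], [0.7, 0, -4.3], [0.7, 0, -4.9], [0.6, 0, -4.7], [0.6, 0, -4.7]], "dr": [[0, -2.4, 0], [0, -2.3, 0], [0, -2.9, 0], [0, -2.8, 0], [0, -2.6, 0]], "grip": [85, 85, 85, 85, 85]}}

```text
clock: 17.18
position: [592.8, 73.5, 33.8]
ee_rot: [-0.614, 0.788, -0.032, -0.039]
contact_force: [0.6, 7.6, 2.2]
gripper_width: 85.0
```

```bash
python3 -c "
from h import *
look(16)
"
```

```text
t 17.18 p [592.8  73.5  33.8] plank [  6.9 138.   33.8] F [0.6 7.6 2.2] g 85.0
j [ 0.43  0.56 -0.31  0.11 -0.77 -0.77] zang -84.2 yawY 165.9 roll -0.1
[  6.9 128.4  47.8]
```

View pics/c16.png

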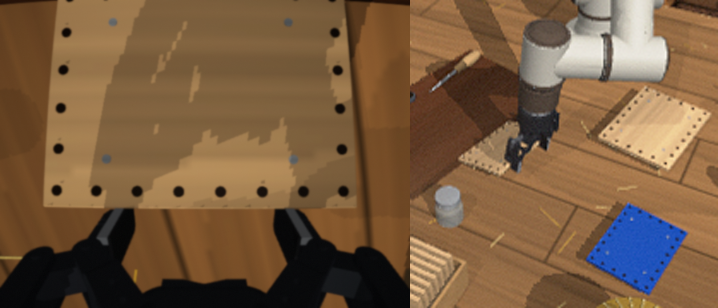

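{"fn": "send_rows", "kwargs": {"translation": [[0.7, 0, -4.7], [0.7, 0, -4.6], [1.0, 0, -5.7], [1.0, 0, -5.7], [1.1, 0, -5.7]], "dr": [[0, -2.4, 0], [0, -2.3, 0], [0, -2.6, 0], [0, -2.3, 0], [0, -2.0, 0]], "grip": [85, 85, 85, 85, 85]}}

```text
clock: 17.9
position: [591.6, 69.3, 60.6]
ee_rot: [-0.614, 0.788, 0.03, 0.04]
contact_force: [1.3, 5.9, 2.0]
gripper_width: 85.3
```

```bash
python3 -c "
from h import *
look(17)
"
```

```text
t 17.9 p [591.6  69.3  60.6] plank [  6.8 133.7  60.6] F [1.3 5.9 2. ] g 85.3
j [ 0.34  0.49 -0.26 -0.12 -0.77 -0.51] zang -95.7 yawY 165.9 roll -0.1
[  6.8 121.5  72.4]
```

View pics/c17.png

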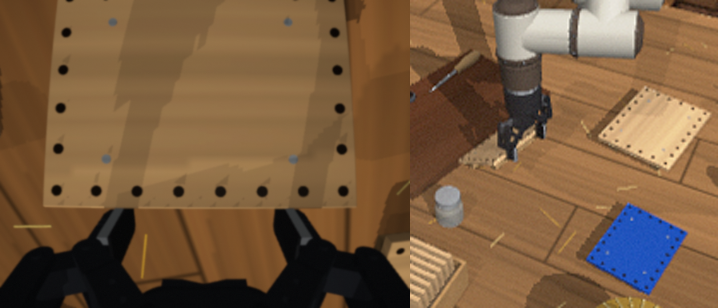

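{"fn": "send_rows", "kwargs": {"translation": [[1.2, 0, -5.6], [1.4, 0, -5.5], [1.6, 0, -5.5], [1.9, 0, -5.3], [2.2, 0, -5.2]], "dr": [[0, -1.7, 0], [0, -1.3, 0], [0, -1.0, 0], [0, -0.7, 0], [0, -0.3, 0]], "grip": [85, 85, 85, 85, 85]}}

```text
clock: 18.62
position: [587.6, 55.6, 85.2]
ee_rot: [-0.612, 0.786, 0.057, 0.072]
contact_force: [0.3, -0.2, 0.1]
gripper_width: 84.9
```

```bash
python3 -c "
from h import *
look(18)
"
```

```text
t 18.62 p [587.6  55.6  85.2] plank [  6.3 119.4  85.2] F [ 0.3 -0.2  0.1] g 84.9
j [ 0.28  0.45 -0.23 -0.22 -0.81 -0.38] zang -100.5 yawY 165.8 roll 0.1
[  6.3 106.2  95.9]
```

View pics/c18.png

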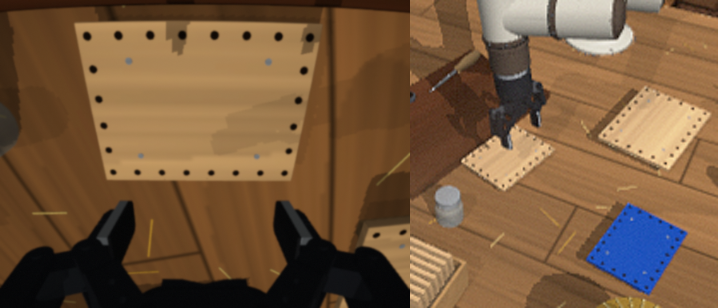

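```bash
python3 - <<'E'
from h import *
print(fit(np.array([(365,225),(133,225),(95,29),(400,29)])))
E
```

```text
(array([ 2.1, 17.8, 14.3, 10.9]), array([-0.5,  0.3,  0.6,  0.3, -0. , -0. , -0.1, -0.5]))
```

The grip on the edge slipped between 26° and 39°, and the base fell back flat about 10 mm from the plank. I'll go again with a steeper finger angle relative to the board, so the pinch stays near the face normal.

{"fn": "send_rows", "kwargs": {"translation": [[-15, 0, 2.7], [-15, 0, 2.7], [-12.5, 0, 2.3], [0, 0, 0], [0, 0, 0]], "dr": [[0, 0, 0], [0, 0, 0], [0, 10, 0], [0, 10, 0], [0, 10, 0]], "grip": [85, 85, 85, 85, 85]}}

```text
clock: 19.35
position: [598.7, 99.8, 85.6]
ee_rot: [-0.606, 0.776, -0.106, -0.135]
contact_force: [0.0, -0.8, -0.8]
gripper_width: 85.1
```

{"fn": "send_rows", "kwargs": {"translation": [[0, 0, 0], [-13, 0, 22.5], [-13, 0, 22.5], [-13, 0, 22.5], [-4, 0, 7]], "dr": [[0, 10, 0], [0, 0, 0], [0, 0, 0], [0, 0, 0], [0, 0, 0]], "grip": [85, 85, 85, 85, 85]}}

```text
clock: 19.98
position: [597.6, 99.4, -2.9]
ee_rot: [-0.595, 0.762, -0.156, -0.203]
contact_force: [-0.2, -0.7, -0.1]
gripper_width: 85.2
```

```bash
python3 -c "
from h import *
look(19)
"
```

```text
t 19.98 p [597.6  99.4  -2.9] plank [  5.2 164.3  -2.9] F [-0.2 -0.7 -0.1] g 85.2
j [ 0.58  0.74 -0.26  0.4  -1.01 -1.12] zang -60.4 yawY 165.9 roll 0.2
[  5.2 161.2  13.9]
```

View pics/c19.png

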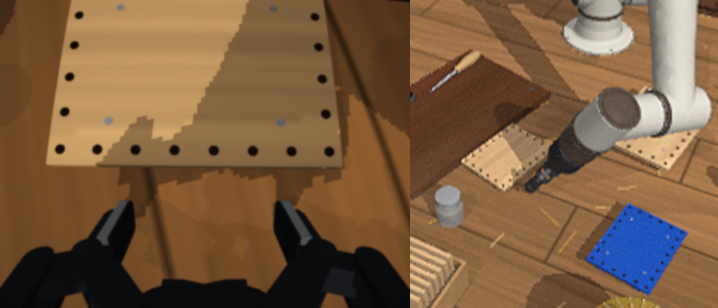

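{"fn": "send_rows", "kwargs": {"translation": [[-1.8, -3, 3.1], [6, 0, 3.5], [6, 0, 3.5], [6, 0, 3.5], [5.2, 0, 3]], "dr": [[0, 0, 0], [0, 0, 0], [0, 0, 0], [0, 0, 0], [0, 0, 0]], "grip": [85, 85, 85, 85, 85]}}

```text
clock: 20.7
position: [594.9, 71.5, -4.6]
ee_rot: [-0.594, 0.763, -0.156, -0.201]
contact_force: [0.7, 1.0, 0.4]
gripper_width: 85.3
```

{"fn": "send_rows", "kwargs": {"translation": [[1.3, 0, 0.75], [0.9, 0, 0.5], [0.9, 0, 0.5], [0.9, 0, 0.5], [0, 0, 0]], "dr": [[0, 0, 0], [0, 0, 0], [0, 0, 0], [0, 0, 0], [0, 0, 0]], "grip": [85, 85, 85, 85, 85]}}

```text
clock: 21.32
position: [594.1, 67.9, -4.9]
ee_rot: [-0.595, 0.763, -0.156, -0.2]
contact_force: [1.1, 1.5, -0.8]
gripper_width: 85.2
```

```bash
python3 -c "
from h import *
look(20)
"
```

```text
t 21.32 p [594.1  67.9  -4.9] plank [  9.5 133.   -4.9] F [ 1.1  1.5 -0.8] g 85.2
j [ 0.54  0.73 -0.31  0.44 -0.96 -1.12] zang -60.6 yawY 165.9 roll 0.0
[  9.5 129.8  11.9]
```

View pics/c20.png

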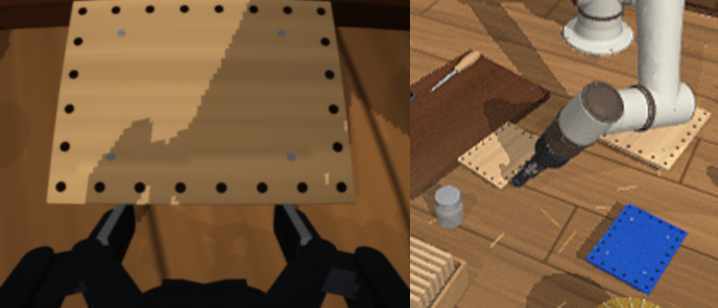

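{"fn": "send_rows", "kwargs": {"translation": [[-1.6, 0, 0.6], [-0.8, 0, 1.4], [1.7, 0, 1], [0.9, 0, 0.5], [0, 0, 0]], "dr": [[0, 0, 0], [0, 0, 0], [0, 0, 0], [0, 0, 0], [0, 0, 0]], "grip": [85, 85, 85, 85, 85]}}

```text
clock: 22.05
position: [593.8, 66.4, -7.5]
ee_rot: [-0.595, 0.763, -0.156, -0.2]
contact_force: [0.0, 4.8, 4.7]
gripper_width: 84.8
```

```bash
sed -e 's/^a_=.*//' -e 's/ a_=I([^;]*;/ a_=I([0,7,15,20,45,55,80,200],[60,73,87,95,120,120,108,100]);/' -e 's/dl_=I(.*/dl_=I([-1,0,15,45,55,70,200],[0.7,2.3,3,3,1.5,.8,.5])/' plan2.py > plan3.py; grep a_= plan3.py; python3 plan3.py; python3 -c "
from h import *
st()"
```

```text
q_=I([-1,0,2,10,200],[22,22,22,26.5,26.5]); a_=I([0,7,15,20,45,55,80,200],[60,73,87,95,120,120,108,100]); dl_=I([-1,0,15,45,55,70,200],[0.7,2.3,3,3,1.5,.8,.5])
0.0 T 1.4 0.8 dr 0.0 tcp [129.8  -6.4]
1.5 T 0.7 -3.4 dr -2.8 tcp [130.9  -3.1]
3.0 T 0.7 -3.6 dr -2.8 tcp [132.    0.5]
4.5 T 0.9 -4.3 dr -2.8 tcp [132.9   4.7]
6.0 T 0.9 -4.7 dr -2.7 tcp [133.8   9.4]
7.5 T 0.8 -4.7 dr -2.7 tcp [134.6  14.1]
9.0 T 0.5 -4.4 dr -2.7 tcp [135.3  18.5]
11.0 T 0.4 -5.0 dr -3.5 tcp [136.1  23.4]
13.0 T 0.2 -4.9 dr -3.5 tcp [136.7  28.3]
15.0 T 0.1 -4.9 dr -3.4 tcp [137.1  33.2]
17.0 T 0.0 -4.9 dr -3.4 tcp [137.3  38.1]
19.0 T 0.0 -4.9 dr -3.2 tcp [137.2  43. ]
21.5 T 0.2 -6.0 dr -3.4 tcp [136.7  49. ]
24.0 T 0.1 -6.1 dr -3.4 tcp [135.9  55. ]
26.5 T -0.0 -6.1 dr -3.4 tcp [134.8  61. ]
29.0 T -0.1 -6.1 dr -3.4 tcp [133.5  67. ]
31.5 T -0.1 -6.1 dr -3.2 tcp [131.8  72.8]
34.0 T -0.1 -6.0 dr -2.9 tcp [129.7  78.5]
36.5 T 0.0 -6.0 dr -2.5 tcp [127.4  84. ]
39.0 T 0.2 -5.9 dr -2.0 tcp [124.6  89.2]
41.5 T 0.5 -5.7 dr -1.4 tcp [121.5  94. ]
44.0 T 0.9 -5.6 dr -0.7 tcp [118.   98.4]
46.5 T 1.2 -5.4 dr -0
[... 332 characters left out ...]
cp [ 77.9 128.3]
69.0 T 4.3 -4.0 dr 1.7 tcp [ 72.3 130. ]
71.5 T 4.6 -3.7 dr 1.7 tcp [ 66.6 131.6]
74.0 T 4.8 -3.4 dr 1.5 tcp [ 60.8 133. ]
76.5 T 5.0 -3.2 dr 1.2 tcp [ 55.1 134.2]
79.0 T 5.0 -2.9 dr 0.8 tcp [ 49.3 135.3]
81.5 T 5.0 -2.7 dr 0.4 tcp [ 43.7 136.4]
84.0 T 5.2 -2.5 dr 0.3 tcp [ 38.  137.1]
86.5 T 5.3 -2.2 dr 0.3 tcp [ 32.3 137.7]
89.0 T 5.4 -2.0 dr 0.3 tcp [ 26.6 138. ]
91.5 T 5.5 -1.7 dr 0.3 tcp [ 20.8 138.1]
94.0 T 5.6 -1.5 dr 0.3 tcp [ 15.1 137.9]
96.5 T 5.6 -1.2 dr 0.3 tcp [  9.4 137.5]
99.0 T 5.7 -0.9 dr 0.3 tcp [  3.7 136.8]
t 22.05 p [593.8  66.4  -7.5] plank [  9.7 131.4  -7.5] F [0.  4.8 4.7] g 84.8
j [ 0.54  0.73 -0.32  0.44 -0.95 -1.12] zang -60.6 yawY 165.9 roll -0.0
```

{"fn": "send_rows", "kwargs": {"translation": [[2.1, 0, -0.5], [0.7, 0, -3.4], [0.7, 0, -3.6], [0.9, 0, -4.3], [0.9, 0, -4.7]], "dr": [[0, 0, 0], [0, -2.8, 0], [0, -2.8, 0], [0, -2.8, 0], [0, -2.7, 0]], "grip": [85, 85, 85, 85, 85]}}

```text
clock: 22.68
position: [595.2, 70.8, 9.1]
ee_rot: [-0.607, 0.779, -0.097, -0.122]
contact_force: [-0.6, 11.7, 0.2]
gripper_width: 85.2
```

```bash
python3 -c "
from h import *
st()
"
```

```text
t 22.68 p [595.2  70.8   9.1] plank [  9.9 136.1   9.1] F [-0.6 11.7  0.2] g 85.2
j [ 0.49  0.64 -0.32  0.31 -0.84 -0.98] zang -72.0 yawY 165.9 roll -0.1
```

{"fn": "send_rows", "kwargs": {"translation": [[0.8, 0, -4.7], [0.5, 0, -4.4], [0.4, 0, -5.0], [0.2, 0, -4.9], [0.1, 0, -4.9]], "dr": [[0, -2.7, 0], [0, -2.7, 0], [0, -3.5, 0], [0, -3.5, 0], [0, -3.4, 0]], "grip": [85, 85, 85, 85, 85]}}

```text
clock: 23.3
position: [596.0, 73.9, 33.8]
ee_rot: [-0.615, 0.789, -0.013, -0.014]
contact_force: [-0.5, 11.1, 1.3]
gripper_width: 85.3
```

```bash
python3 -c "
from h import *
look(21)
"
```

```text
t 23.3 p [596.   73.9  33.8] plank [  9.9 139.3  33.8] F [-0.5 11.1  1.3] g 85.3
j [ 0.41  0.55 -0.29  0.05 -0.75 -0.69] zang -87.8 yawY 165.9 roll -0.1
[  9.9 128.8  47.2]
```

View pics/c21.png

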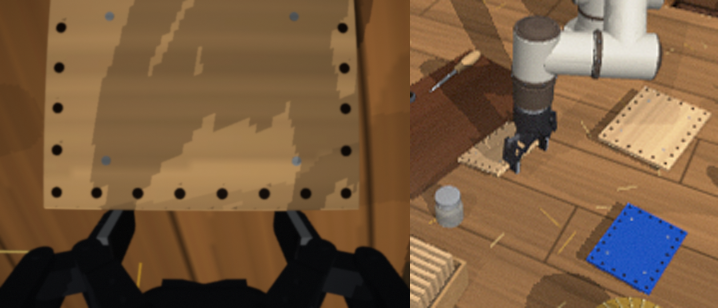

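{"fn": "send_rows", "kwargs": {"translation": [[0.0, 0, -4.9], [0.0, 0, -4.9], [0.2, 0, -6.0], [0.1, 0, -6.1], [0, 0, -6.1]], "dr": [[0, -3.4, 0], [0, -3.2, 0], [0, -3.4, 0], [0, -3.4, 0], [0, -3.4, 0]], "grip": [85, 85, 85, 85, 85]}}

```text
clock: 24.02
position: [595.3, 71.5, 62.5]
ee_rot: [-0.609, 0.783, 0.078, 0.101]
contact_force: [1.2, 10.2, 3.9]
gripper_width: 84.6
```

```bash
python3 -c "
from h import *
look(22)
cv2.imwrite('pics/s22.png',cv2.resize(arm.get_image('scene')[130:210,240:320],(640,640),interpolation=cv2.INTER_CUBIC)[:,:,::-1])
"
```

```text
t 24.02 p [595.3  71.5  62.5] plank [  9.8 136.8  62.5] F [ 1.2 10.2  3.9] g 84.6
j [ 0.26  0.49 -0.21 -0.32 -0.77 -0.29] zang -104.6 yawY 165.8 roll -0.1
[  9.7 122.8  72.3]
```

View pics/c22.png

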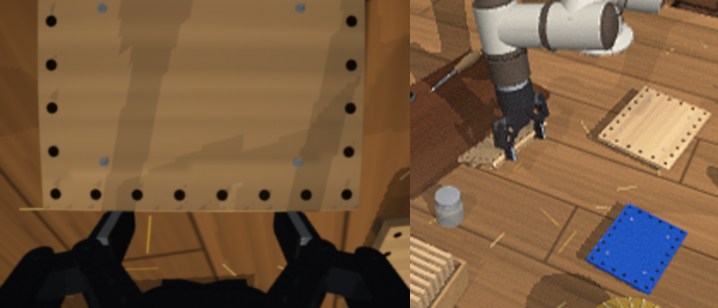

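View pics/s22.png

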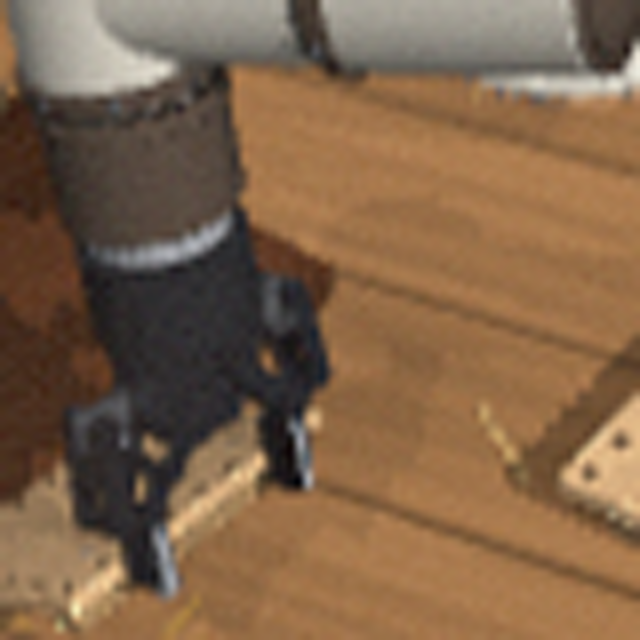

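{"fn": "send_rows", "kwargs": {"translation": [[-0.1, 0, -6.1], [-0.1, 0, -6.1], [-0.1, 0, -6.0], [0, 0, 0], [0, 0, 0]], "dr": [[0, -3.4, 0], [0, -3.2, 0], [0, -2.9, 0], [0, 0, 0], [0, 0, 0]], "grip": [85, 85, 85, 85, 85]}}

```text
clock: 24.8
position: [593.8, 66.2, 80.3]
ee_rot: [-0.601, 0.772, 0.128, 0.164]
contact_force: [0.8, 9.5, 5.8]
gripper_width: 84.7
```

```bash
python3 -c "
from h import *
look(23)
"
```

```text
t 24.8 p [593.8  66.2  80.3] plank [  9.7 131.3  80.3] F [0.8 9.5 5.8] g 84.7
j [ 0.16  0.47 -0.16 -0.53 -0.84 -0.07] zang -114.0 yawY 165.8 roll -0.0
[  9.6 115.9  87.7]
```

View pics/c23.png

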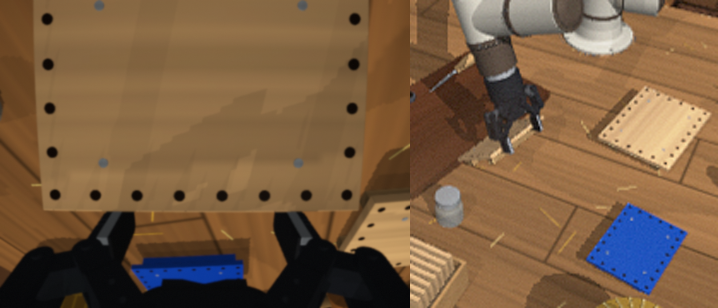

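{"fn": "send_rows", "kwargs": {"translation": [[0, 0, -6.0], [0.2, 0, -5.9], [0.5, 0, -5.7], [0.9, 0, -5.6], [1.2, 0, -5.4]], "dr": [[0, -2.5, 0], [0, -2.0, 0], [0, -1.6, 0], [0, -1.5, 0], [0, -1.5, 0]], "grip": [85, 85, 85, 85, 85]}}

```text
clock: 25.52
position: [590.0, 51.4, 105.1]
ee_rot: [-0.589, 0.756, 0.176, 0.226]
contact_force: [0.7, 10.6, 9.5]
gripper_width: 85.2
```

```bash
python3 -c "
from h import *
look(24)
"
```

```text
t 25.52 p [590.   51.4 105.1] plank [  9.6 116.  105.1] F [ 0.7 10.6  9.5] g 85.2
j [ 0.03  0.45 -0.12 -0.7  -0.96  0.13] zang -123.3 yawY 165.8 roll 0.0
[  9.6  99.6 109.9]
```

View pics/c24.png

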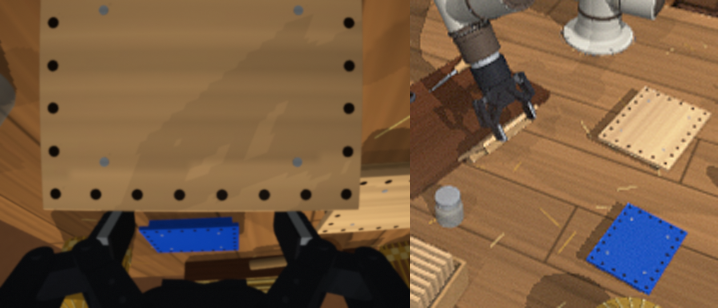

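```bash
sed -e 's/ a_=I([^;]*;/ a_=I([0,46.5,57,80,200],[124,124,124,98,90]);/' -e 's/dl_=I(.*/dl_=I([-1,46.5,60,70,200],[2.9,2.9,1.2,0,0])/' -e 's/T=5.8/T=6.5/' -e 's/^ths=.*/ths=np.r_[46.5:101:2.5]/' plan2.py > plan4.py; python3 plan4.py
```

```text
49.0 T 1.0 -5.5 dr 0.0 tcp [111.7 107.4]
51.5 T 1.1 -5.5 dr 0.0 tcp [107.7 111.3]
54.0 T 1.3 -5.5 dr 0.0 tcp [103.6 115.1]
56.5 T 1.5 -5.4 dr 0.0 tcp [ 99.3 118.8]
59.0 T 2.0 -5.3 dr 0.5 tcp [ 94.8 122. ]
61.5 T 2.8 -4.9 dr 2.0 tcp [ 89.7 124.5]
64.0 T 3.6 -4.6 dr 3.0 tcp [ 84.2 126.5]
66.5 T 4.5 -4.2 dr 3.8 tcp [ 78.3 128.1]
69.0 T 5.2 -3.7 dr 4.1 tcp [ 72.  129.2]
71.5 T 5.8 -3.1 dr 4.1 tcp [ 65.5 130.1]
74.0 T 6.1 -2.6 dr 3.7 tcp [ 58.9 130.9]
76.5 T 6.1 -2.3 dr 2.9 tcp [ 52.5 131.7]
79.0 T 5.9 -2.0 dr 1.7 tcp [ 46.4 132.7]
81.5 T 5.5 -1.8 dr 0.5 tcp [ 40.6 133.7]
84.0 T 5.6 -1.6 dr 0.4 tcp [ 34.9 134.5]
86.5 T 5.7 -1.3 dr 0.4 tcp [ 29.1 135. ]
89.0 T 5.7 -1.0 dr 0.4 tcp [ 23.3 135.3]
91.5 T 5.8 -0.7 dr 0.3 tcp [ 17.5 135.4]
94.0 T 5.8 -0.5 dr 0.3 tcp [ 11.7 135.2]
96.5 T 5.8 -0.2 dr 0.3 tcp [  5.9 134.8]
99.0 T 5.8 0.1 dr 0.3 tcp [  0.2 134.1]
```

{"fn": "send_rows", "kwargs": {"translation": [[1.0, 0, -5.5], [1.1, 0, -5.5], [1.3, 0, -5.5], [1.5, 0, -5.4], [0, 0, 0]], "dr": [[0, 0, 0], [0, 0, 0], [0, 0, 0], [0, 0, 0], [0, 0, 0]], "grip": [85, 85, 85, 85, 85]}}

```text
clock: 26.25
position: [585.5, 33.9, 119.9]
ee_rot: [-0.589, 0.756, 0.175, 0.224]
contact_force: [1.8, 6.2, 6.8]
gripper_width: 84.9
```

```bash
python3 -c "
from h import *
look(25)
"
```

```text
t 26.25 p [585.5  33.9 119.9] plank [  9.5  97.9 119.9] F [1.8 6.2 6.8] g 84.9
j [ 0.    0.43 -0.11 -0.68 -0.99  0.13] zang -123.0 yawY 165.8 roll 0.0
[  9.5  81.6 124.8]
```

View pics/c25.png

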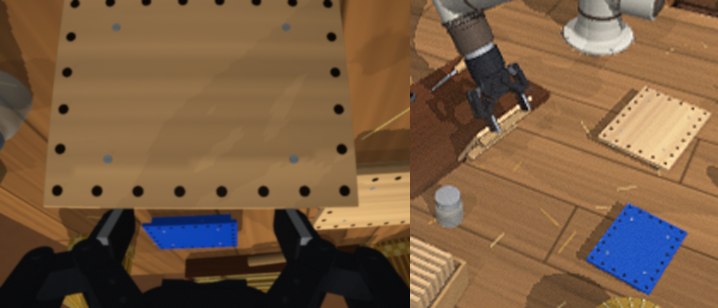

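{"fn": "send_rows", "kwargs": {"translation": [[2.0, 0, -5.3], [2.8, 0, -4.9], [3.6, 0, -4.6], [4.5, 0, -4.2], [0, 0, 0]], "dr": [[0, 0.5, 0], [0, 2.0, 0], [0, 3.0, 0], [0, 3.8, 0], [0, 0, 0]], "grip": [85, 85, 85, 85, 85]}}

```text
clock: 26.98
position: [579.3, 12.9, 127.8]
ee_rot: [-0.602, 0.772, 0.126, 0.16]
contact_force: [1.1, 1.8, 1.9]
gripper_width: 85.1
```

```bash
python3 -c "
from h import *
look(26)
"
```

```text
t 26.98 p [579.3  12.9 127.8] plank [  8.6  76.  127.8] F [1.1 1.8 1.9] g 85.1
j [ 0.07  0.4  -0.14 -0.48 -0.96 -0.05] zang -113.5 yawY 165.9 roll 0.1
[  8.6  60.8 135.3]
```

View pics/c26.png

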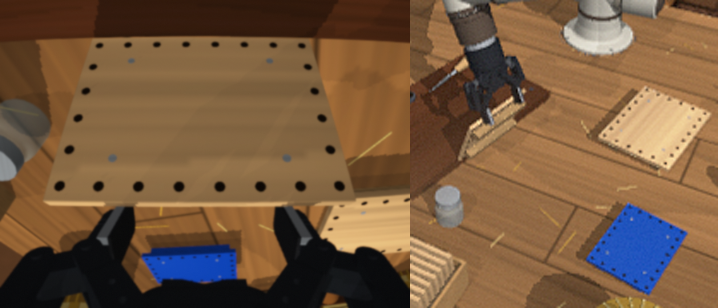

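```bash
python3 - <<'E'
from h import *
print(fit(np.array([(352,196),(46,199),(91,39),(315,38)])/.8,g=(65,26,3,9)))
E
```

```text
(array([68.1, 22.2,  6.3, 10.7]), array([ 2.7,  3.3,  0.9,  0.1,  2.8, -2.8, -7.7, -1.8]))
```

{"fn": "send_rows", "kwargs": {"translation": [[5.2, 0, -3.7], [5.8, 0, -3.1], [6.1, 0, -2.6], [6.1, 0, -2.3], [5.9, 0, -2.0]], "dr": [[0, 4.1, 0], [0, 4.1, 0], [0, 3.7, 0], [0, 2.9, 0], [0, 1.7, 0]], "grip": [85, 85, 85, 85, 85]}}

```text
clock: 27.7
position: [571.2, -19.1, 132.3]
ee_rot: [-0.613, 0.788, 0.039, 0.047]
contact_force: [0.7, 0.0, 0.2]
gripper_width: 85.0
```

```bash
python3 -c "
from h import *
look(27)
"
```

```text
t 27.7 p [571.2 -19.1 132.3] plank [  8.6  43.  132.3] F [0.7 0.  0.2] g 85.0
j [ 0.19  0.38 -0.22 -0.14 -0.92 -0.35] zang -96.9 yawY 165.8 roll 0.2
[  8.6  30.5 143.9]
```

View pics/c27.png

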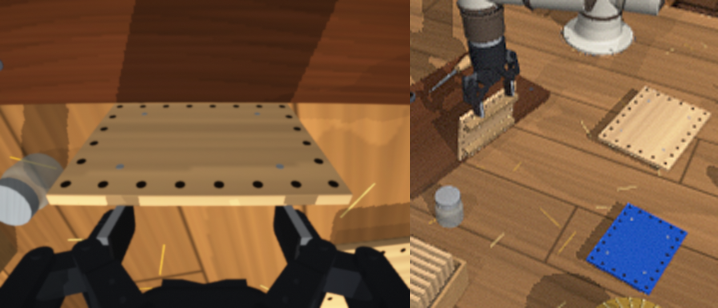

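{"fn": "send_rows", "kwargs": {"translation": [[5.5, 0, -1.8], [5.6, 0, -1.6], [5.7, 0, -1.3], [5.7, 0, -1.0], [5.8, 0, -0.7]], "dr": [[0, 0.5, 0], [0, 0.4, 0], [0, 0.4, 0], [0, 0.4, 0], [0, 0.3, 0]], "grip": [85, 85, 85, 85, 85]}}

```text
clock: 28.42
position: [565.0, -46.9, 136.7]
ee_rot: [-0.614, 0.788, 0.027, 0.034]
contact_force: [0.1, 0.1, -0.3]
gripper_width: 84.7
```

```bash
python3 -c "
from h import *
look(28)
"
```

```text
t 28.43 p [565.  -46.9 136.7] plank [  9.4  14.5 136.7] F [ 0.1  0.1 -0.3] g 84.7
j [ 0.16  0.37 -0.24 -0.1  -0.93 -0.35] zang -95.0 yawY 165.8 roll 0.1
[  9.4   2.4 148.7]
```

View pics/c28.png

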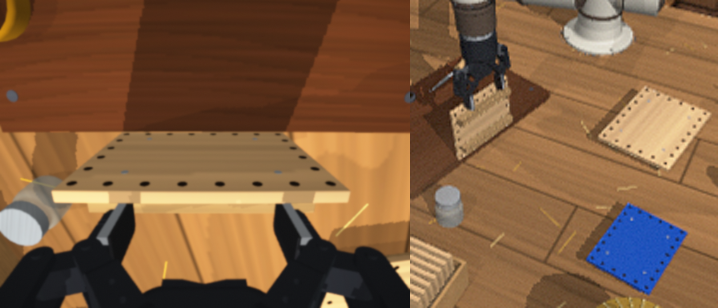

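{"fn": "send_rows", "kwargs": {"translation": [[5, 0, -0.5], [5, 0, -0.3], [5, 0, -0.2], [5, 0, 0], [4, 0, 0]], "dr": [[0, 0, 0], [0, 0, 0], [0, 0, 0], [0, 0, 0], [0, 0, 0]], "grip": [85, 85, 85, 85, 85]}}

```text
clock: 29.15
position: [559.1, -70.2, 135.5]
ee_rot: [-0.614, 0.788, 0.027, 0.034]
contact_force: [0.3, -0.3, 1.6]
gripper_width: 85.3
```

```bash
python3 -c "
from h import *
look(29)
"
```

```text
t 29.15 p [559.1 -70.2 135.5] plank [  9.3  -9.5 135.5] F [ 0.3 -0.3  1.6] g 85.3
j [ 0.12  0.37 -0.25 -0.1  -0.93 -0.3 ] zang -95.0 yawY 165.8 roll 0.1
[  9.4 -21.6 147.5]
```

View pics/c29.png

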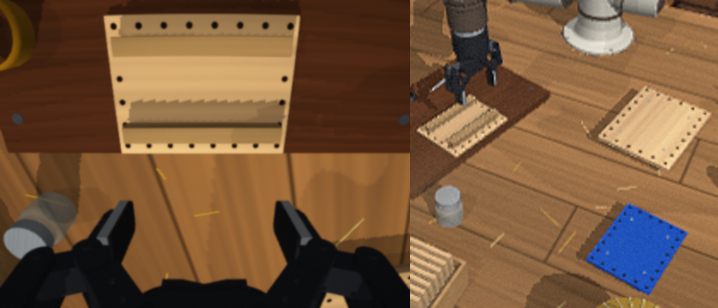

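{"fn": "send_rows", "kwargs": {"translation": [[-23, 0, 2], [-23, 0, 2], [0, 0, 35], [0, 0, 35], [0, 0, 30]], "dr": [[0, 0, 0], [0, 5, 0], [0, 0, 0], [0, 0, 0], [0, 0, 0]], "grip": [85, 85, 85, 85, 85]}}

```text
clock: 29.88
position: [570.3, -24.7, 34.4]
ee_rot: [-0.615, 0.789, 0.001, -0.0]
contact_force: [0.0, -0.7, 0.1]
gripper_width: 85.1
```

```bash
python3 -c "
from h import *
look(30)
"
```

```text
t 29.88 p [570.3 -24.7  34.4] plank [ 9.1 37.4 34.4] F [ 0.  -0.7  0.1] g 85.1
j [ 0.24  0.51 -0.36 -0.   -0.71 -0.49] zang -90.0 yawY 165.9 roll 0.1
[ 9.1 26.4 47.4]
```

View pics/c30.png

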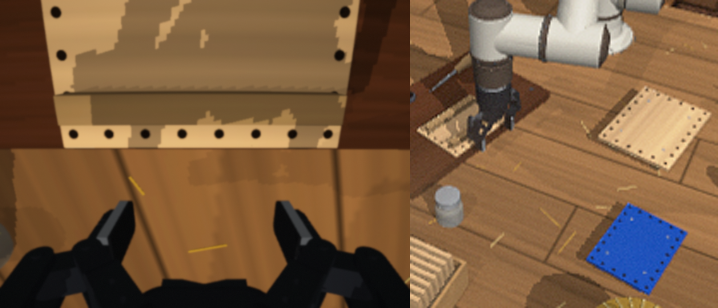

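{"fn": "send_rows", "kwargs": {"translation": [[0, 0, 12], [0, 0, 9.5], [8, 0, 0], [8, 0, 0], [6, 0, 0]], "dr": [[0, 0, 0], [0, 0, 0], [0, 0, 0], [0, 0, 0], [0, 0, 0]], "grip": [85, 85, 85, 85, 85]}}

```text
clock: 30.6
position: [565.1, -47.0, 14.7]
ee_rot: [-0.614, 0.789, 0.0, 0.0]
contact_force: [0.3, -0.4, 0.4]
gripper_width: 85.3
```

```bash
python3 -c "
from h import *
look(31)
"
```

```text
t 30.6 p [565.1 -47.   14.7] plank [ 9.5 14.4 14.7] F [ 0.3 -0.4  0.4] g 85.3
j [ 0.2   0.53 -0.38 -0.   -0.65 -0.45] zang -90.0 yawY 165.8 roll 0.0
[ 9.5  3.4 27.7]
```

View pics/c31.png

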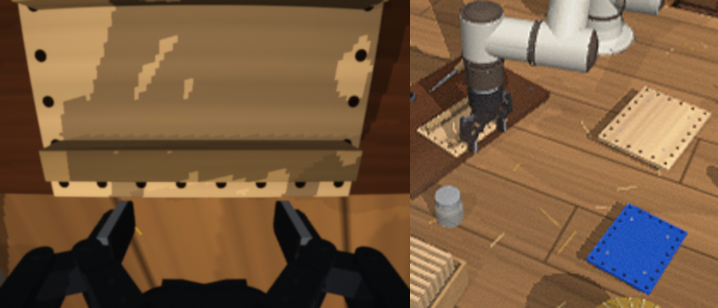

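{"fn": "send_rows", "kwargs": {"translation": [[3, 0, 0.8], [7, 0, 0], [7, 0, 0], [7, 0, 0], [6, 0, 0]], "dr": [[0, 0, 0], [0, 0, 0], [0, 0, 0], [0, 0, 0], [0, 0, 0]], "grip": [85, 85, 85, 85, 85]}}

```text
clock: 31.32
position: [557.7, -75.8, 13.4]
ee_rot: [-0.615, 0.789, 0.0, -0.0]
contact_force: [0.5, 2.0, 0.7]
gripper_width: 84.8
```

```bash
python3 -c "
from h import *
look(32)
"
```

```text
t 31.32 p [557.7 -75.8  13.4] plank [  9.3 -15.3  13.4] F [0.5 2.  0.7] g 84.8
j [ 0.15  0.53 -0.39 -0.   -0.65 -0.4 ] zang -90.0 yawY 165.8 roll 0.0
[  9.3 -26.3  26.4]
```

View pics/c32.png

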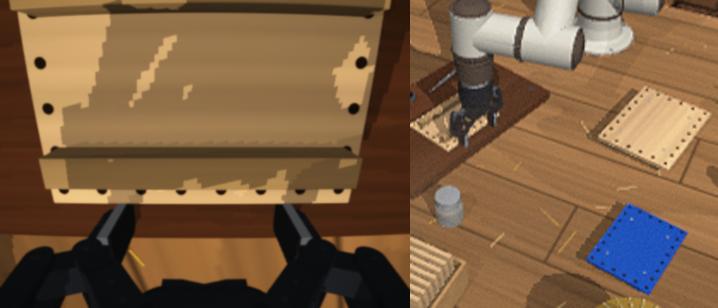

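{"fn": "send_rows", "kwargs": {"translation": [[-12, 0, 0], [-14, 0, -5], [-14, 0, -20], [-20, 0, -40], [-20, 0, -45]], "dr": [[0, 0, 0], [0, 0, 0], [0, 0, 0], [0, 0, 0], [0, 0, 0]], "grip": [85, 85, 85, 85, 85]}}

```text
clock: 32.05
position: [577.1, 3.9, 124.2]
ee_rot: [-0.615, 0.788, 0.001, -0.001]
contact_force: [0.6, 1.1, -0.9]
gripper_width: 85.1
```

{"fn": "send_rows", "kwargs": {"translation": [[-25, 0, -40], [-30, 0, -30], [-30, 0, -20], [-30, 0, 0], [0, 0, 0]], "dr": [[0, 0, 0], [0, 0, 0], [0, 0, 0], [0, 0, 0], [0, 0, 0]], "grip": [85, 85, 85, 85, 85]}}

```text
clock: 32.67
position: [605.5, 116.6, 213.4]
ee_rot: [-0.616, 0.788, 0.001, -0.0]
contact_force: [-1.0, -0.2, 0.3]
gripper_width: 84.9
```

```bash
python3 - <<'E'
from h import *
st()
for n in ('top','scene','wrist'): cv2.imwrite(f'pics/{n}_end.png',arm.get_image(n)[:,:,::-1])
for t in ("tack_jar","beeswax","rapping_iron","bodkin","round_base","mug","mallet","corner_a","base_mid"):
    r=arm.place_of(t,"top");print(t,[( [round(v) for v in d["xyz"]],round(d["confidence"],2), np.round([(np.array(d['xyz'])-O)@EX,(np.array(d['xyz'])-O)@N])) for d in r][:6 if 'cor' in t else 3])
E
```

```text
t 32.67 p [605.5 116.6 213.4] plank [  8.7 182.9 213.4] F [-1.  -0.2  0.3] g 84.9
j [ 0.45  0.38 -0.04 -0.   -1.15 -0.69] zang -90.0 yawY 166.1 roll 0.1
tack_jar [([781, -16, 3], 0.74, array([211.,  97.])), ([554, -50, -1], 0.34, array([0., 8.]))]
beeswax [([713, -227, 30], 0.41, array([ 197., -124.]))]
rapping_iron [([597, -319, 28], 0.8, array([ 107., -242.]))]
bodkin [([385, -249, 27], 0.57, array([-115., -226.])), ([606, -234, 30], 0.5, array([  94., -157.]))]
round_base [([382, -476, -1], 0.91, array([ -63., -447.]))]
mug [([631, -491, 0], 0.83, array([ 182., -400.])), ([381, -474, 0], 0.3, array([ -65., -444.]))]
mallet [([422, 516, -5], 0.67, array([-267.,  525.])), ([544, -153, 26], 0.59, array([ 15., -94.]))]
corner_a [([604, -236, 31], 0.93, array([  93., -159.])), ([637, -114, 32], 0.79, array([ 96., -33.])), ([215, 208, 33], 0.79, array([-393.,  176.])), ([782, 405, 28], 0.71, array([110., 506.])), ([443, 176, 28], 0.67, array([-164.,  201.])), ([446, -191, 29], 0.65, array([ -71., -154.]))]
base_mid [([342, 277, 28], 0.94, array([-286.,  274.])), ([688, 351, 21], 0.93, array([ 32., 431.])), ([544, -154, 28], 0.86, array([ 15., -94.]))]
```

View pics/top_end.png

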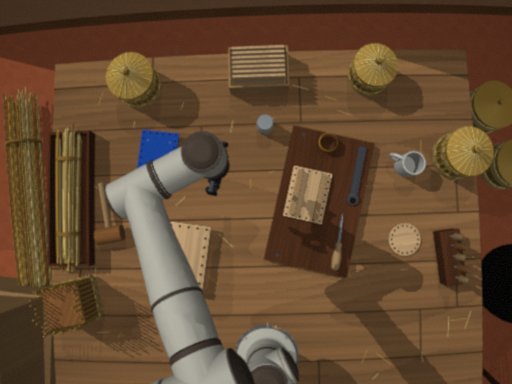

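View pics/wrist_end.png

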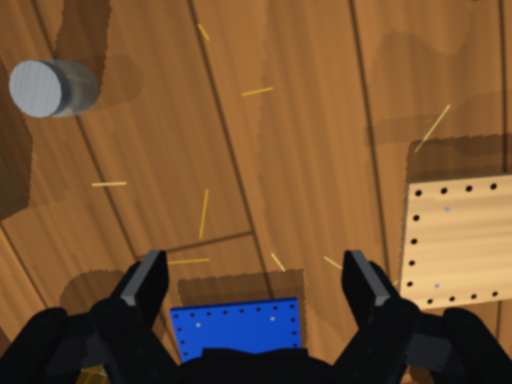

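```bash
python3 -c "
from bench import arm
print(arm.job_done())"
```

```text
the job is handed in; nothing more can be done
None
```

I turned the base over onto the plank without picking it up, slid it fully on, moved the hand clear and handed the job in at about 33 s.

- **How it went:** I pushed the small wooden base with both fingertips against the plank's long edge, tipped it up on that edge, flipped it over and slid it about 26 mm further on. The first two tips failed: the near edge slid down the plank's side once, and the fingertips lost the far edge once, so the base fell back flat on the table. The third try, with a steeper finger angle, went over cleanly.
- **Final checks:**
  - The pictures show the runners up.
  - The network puts the middle of the board at z ≈ 28 mm (30 expected).
  - The near edge is about 29–33 mm inside the plank's edge and the far edge at about y = −157 mm, so nothing hangs over.
  - The listed other things read within about 5 mm of where they started, close to the 4 mm measuring accuracy.
  - The highest force I read was about 21 N, when the fingertips felt for the table.
- **False reports:** The network also gave a few for the mallet and bodkin at the base's new place, with confidence 0.5–0.6. The real ones read where they started.

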